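Fetch the bow frame from under the tool caddy

TASK

Lift the tool caddy off the stack and stand it on a clear piece of the table, then take the U-shaped bow frame out of the crate that was beneath it and lay it level on the wooden cradle, wooden handle up, with the ends of its two legs down in the two notches. Then put the caddy back squarely on the crate, leaving the stack as it was; set things down rather than dropping them, and do not knock over or shift the mug, jar or clay figure.

Things in the scene. Friction and masses are not known exactly. Their poses are not given: they have to be found in the camera images.
- base_crate: Bottom of the stack: plank crate full of clay blocks, fixed. 180 (x) by 200 (y) by 70 high. Origin: centre of its underside, z up; turned up to 0.25 rad. It stands left or right of the robot, the cradle on the other side; between them at least 300 mm of table (around x = 0.52) is clear for the caddy.
- crate: Middle of the stack: open plywood crate, 180 (x) by 200 (y) by 50 high, walls and floor 7 thick, about 0.8 kg, loose; it stands square on the base crate. Origin: centre of its underside, z up. It holds the bow frame, lying flat on its inner floor (7 above the origin). It stays where it is.
- caddy: Top of the stack: open plywood tool caddy, 180 (x) by 200 (y), tray walls 40 high, with a raised carrying bar; flat underside that rests on the rim of the crate (50 above the crate's origin), no interlock. 0.35 to 0.7 kg, tools fixed inside. Origin: centre of its underside, z up. Seen from above it is the same after a half turn, either way round is good.
- caddy_handle (a point): Centre of the caddy's carrying bar, 75 above the caddy's origin. The wooden bar runs along the caddy's y, 188 long, 16 thick (x), 24 high (63 to 87 above the origin); open space below it and beside it.
- bow: U-shaped bow frame of a clay cutter, 0.15 kg: 9 mm round steel bar, back bar along y at x = -33, two legs (y +45 and -45) that point to +x and end at x = 37. Wooden handle block 20 (x) by 50 (y) by 30 high on the middle of the back bar. Undersides of bar and handle lie in one plane; the origin is in it, midway between handle and leg ends. z up (handle up).
- bow_handle (a point): Centre of the bow's handle block, at x = -33, z = 15 in the bow's frame. Gripped across its 20 mm thickness (the bow's x).
- bow_tip_l (a point): Underside of the leg at y = +45 of the bow, 4 short of its round end (x = 33, z = 0).
- bow_tip_r (a point): Underside of the leg at y = -45 of the bow, 4 short of its round end (x = 33, z = 0).
- cradle: Fixed wooden cradle: base board 100 (x) by 150 (y) by 12, two front posts with notches (x 12 to 32, y +45 and -45), two plain rear rests for the back bar (x -47 to -19, y +38 and -38, 12 wide). Notch floors and rests are 60 above the table. Origin: centre of its underside, z up. The seated bow has the cradle's yaw, its origin 60 above the cradle's; its handle hangs free between the rests.
- notch_l (a point): Middle of the floor of the notch at y = +45 of the cradle (x = 22, z = 60). Each notch runs along the cradle's x, about 20 long, about 22 deep, 13 wide at the floor and about 31 at the mouth.
- notch_r (a point): Middle of the floor of the notch at y = -45 of the cradle (x = 22, z = 60).
- mug: Bystander: white mug, 80 wide, 90 high, at the far side of the table. Origin: centre of its underside.
- jar: Bystander: grey jar with a steel cap, 76 wide, 100 high, at the far side. Origin: centre of its underside.
- figure: Bystander: clay figure, 94 wide, 105 high, at the far side. Origin: centre of its underside.
There are look-alikes about, which are no part of the job. Leave any yellow look-alike of the cradle alone.

How it is judged:
On the way, in this order (a step that is already met when the one before it is completed fails the run):
1. the caddy stands upright on the table, released (height (world z) of caddy below 0.012 m and angle between caddy's own z axis and vertical below 0.08 rad and contact force between the fingers and caddy below 0.2 N), for 0.2 s.
2. the bow frame lies level on the cradle, released, the ends of its legs down in the notches (angle between bow's own z axis and vertical below 0.12 rad and contact force between the fingers and bow below 0.2 N and x of bow_tip_l in the frame of notch_l between -0.006 and 0.026 m and y of bow_tip_l in the frame of notch_l between -0.008 and 0.008 m and z of bow_tip_l in the frame of notch_l between -0.004 and 0.006 m and x of bow_tip_r in the frame of notch_r between -0.006 and 0.026 m and y of bow_tip_r in the frame of notch_r between -0.008 and 0.008 m and z of bow_tip_r in the frame of notch_r between -0.004 and 0.006 m), for 0.3 s.
At the end, for the whole second after the job is handed in: The bow lies level, handle up, on the cradle, both leg ends on the notch floors (8 mm sideways, -6 to +26 mm lengthwise); the caddy rests flat on the crate and the crate on the base crate, each within 18 mm and 0.18 rad of square; all released and at rest (all of step 2 and x of caddy in the frame of crate between -0.018 and 0.018 m and y of caddy in the frame of crate between -0.018 and 0.018 m and z of caddy in the frame of crate between 0.045 and 0.056 m and angle between the x axis of caddy and the x axis of crate, either way round below 0.18 rad and angle between each of caddy, crate's own z axis and vertical below 0.06 rad and x of crate in the frame of base_crate between -0.018 and 0.018 m and y of crate in the frame of base_crate between -0.018 and 0.018 m and z of crate in the frame of base_crate between 0.065 and 0.076 m and angle between the x axis of crate and the x axis of base_crate, either way round below 0.18 rad and linear speed of each of caddy, bow, crate below 0.02 m/s); the robot touches nothing.
It fails at once if the mug is shifted by more than 30 mm or tipped (distance of mug from where it was at the start of the episode above 0.03 m or angle between mug's own z axis and vertical above 0.4 rad).
It fails at once if the jar is shifted by more than 30 mm or tipped (distance of jar from where it was at the start of the episode above 0.03 m or angle between jar's own z axis and vertical above 0.4 rad).
It fails at once if the figure is shifted by more than 30 mm or tipped (distance of figure from where it was at the start of the episode above 0.03 m or angle between figure's own z axis and vertical above 0.4 rad).
It fails at once if the caddy is dropped (falls freely faster than 0.9 m/s, about 40 mm) (linear speed of caddy above 0.9 m/s and contact force between the fingers and caddy below 0.05 N).
It fails at once if the bow is dropped (falls freely faster than 0.9 m/s, about 40 mm) (linear speed of bow above 0.9 m/s and contact force between the fingers and bow below 0.05 N).
It also fails if it takes over 72 s, if anything falls off the work surface, if the arm or the gripper's body presses on something with over 40 N, if the wrist force passes 120 N, or if a joint passes its speed limit or range.

ROBOT

A 7-joint arm with a two-finger parallel gripper is mounted at the origin on the work surface. World frame = base frame: x ahead of the robot, y to its left, z up, the work surface at z = 0. Lengths are in m, angles in rad, forces in N, time in s.
With the tool pointing down it reaches from about 0.425 to 0.825 m from the base axis. Payload 3.6 kg.
Tool frame: the origin (TCP) lies at the very end of the fingers, on their centre line; the grasp point (between the pads) lies 19 mm behind it; z points along the fingers, y is the direction in which the jaws open and shut (so a half turn about z gives the same grasp; the last joint's range is limited). The gripper opens to 93 mm and grips with 3 to 60 N. Pads are 15 mm wide; open, the fingers measure 128 mm over their backs; the gripper's body (75 mm by 188 mm) begins 65 mm behind the grasp point.
Start: joints at [-1.2, 0.615, -0.013, 1.423, 0.008, 1.103, -0.04], TCP at [0.252, 0.599, 0.219] pointing down, gripper open.
Joint ranges: [-3.12, 3.12], [-0.3, 2.06], [-1.34, 1.32], [0.26, 2.42], [-1.36, 4.5], [0.01, 1.98], [-2.84, 2.84]. Speed limits (rad/s): [2.79, 2.79, 3.14, 3.14, 3.14, 3.14, 3.14].

INTERFACE

Orientations are given as a unit quaternion [w, x, y, z].
In Python, from station import r, grab_frame, calibration, workorder gives the robot as it stands.
- The arm moves only by the tool servo_tool, never from a script. Its argument "commands" is a list of rows, each an object of numbers: "ax", "ay", "az": the turn, a rotation vector about the tool's x, y, z in rad; "x", "y", "z": the shift along the tool's x, y, z in cm; "fingers": the closure in counts, from 0 (fully open) to 255 (shut). In form: [{"ax": .., "ay": .., "az": .., "x": .., "y": .., "z": .., "fingers": ..}, ...]. A call has exactly 10 rows; each row shifts and turns the commanded pose from where the row before left it, along the tool's axes as they then stand; what a row does not reach is not made up. A row lasts 1/10 s, in which the tool goes at most 50 mm and 8.59 degrees, less where a joint would pass 70% of its speed; a pose out of reach is approached as far as the arm can. A call is refused whole if a number of a shift passes 5 or a number of a turn 0.15, either way. A call with a gripper value outside its range is refused whole. The fingers move at their own pace and stop on an object; the grip force is fixed at half the most. Time passes only in rows, so rows that do not move let the fingers close, or fill a call up. It gives the time, the measured TCP pose, the force and the opening at its end, in the units of the state.
- r.get_obs(): the state, without advancing time (a new reading comes with each control period).
- grab_frame(name): name is "scene" or "top" or "wrist"; returns (picture, depth): 420x560x3 uint8, red, green, blue; 420x560 float32, m along the optical axis (not along the pixel's ray), 0 where there is no reading.
- calibration(name): a dict with "fx", "fy", "cx", "cy" (pixels), "rvec" (rotation vector, rad) and "tvec" (3), from world to camera coordinates, as OpenCV has them. Camera axes: x right, y down, z forward; pixel columns grow to the right and rows downward; lengths in m; the calibration is good to about 2 mm. A picture is of the moment at which its call begins: read the wrist's pose just before it. calibration takes no time and is no camera call; for the wrist camera it gives the pose at the moment of the call.
- workorder.close_job(): hands the job in, once; it reports no verdict.
The state is a dict: "clock": time; "joint_pos": joint angles; "dq": joint speeds; "effort": joint torques, N m; "ee_pos": TCP position; "tcp_rot": TCP orientation; "contact_force": force on the tool from outside, world axes, zero at the start; "wrist_torque": the same for the moment, N m; "grip_width": finger opening in m.
Only numpy, scipy, OpenCV 4.12 (cv2) and the standard library are available. Lean on these libraries where they do the work, as an engineer would, in place of code of your own. Each camera call takes 0.05 s, during which the arm holds its last target. There are 200 camera calls.

## Working session

There is one attempt and no reset: what is moved stays moved. The work goes in short steps, Python scripts to look and compute and a tool call to move; the robot and the scene stay as the last step left them, time stands still between calls to the robot, and variables do not carry over. Pictures are saved under pics/ and viewed, about 8 in all and at most 12, crops included, and the job is handed in when it is done.

Besides the shell and the picture viewer there is one more tool, called after "Emit:" as name([rows], argument=value, ...), one row to a line, values as JSON. servo_tool: Moves the arm, as the interface text tells. Its arguments: {"type":"object","properties":{"commands":{"type":"array"}},"required":["commands"]}

```bash
mkdir -p pics; ls; cat > h.py <<'E'
import numpy as np, cv2
from scipy.spatial.transform import Rotation as R
from station import r, grab_frame, calibration, workorder
def cloud(name):
    c=calibration(name); im,d=grab_frame(name)
    v,u=np.indices(d.shape); p=np.stack([(u-c['cx'])/c['fx']*d,(v-c['cy'])/c['fy']*d,d],-1)
    Rm=cv2.Rodrigues(np.array(c['rvec'],float))[0]
    return im,d,(p-np.array(c['tvec']).ravel())@Rm
def save(n,im): cv2.imwrite('pics/'+n,im[...,::-1])
E
python3 - <<'E'
from h import *
o=r.get_obs(); print(o)
ims=[]
for n in('scene','top'):
    im,d,P=cloud(n); np.savez(n+'.npz',im=im,d=d,P=P); save(n+'.png',im)
    c=calibration(n); Rm=cv2.Rodrigues(np.array(c['rvec'],float))[0]; print(n,-Rm.T@np.array(c['tvec']).ravel(),Rm[2],c['fx'])
E
```

```text
pics
{'clock': 0.0, 'joint_pos': array([-1.19949033,  0.61588779, -0.0126463 ,  1.42488429,  0.00811056,
        1.10339675, -0.04040995]), 'dq': array([-0.00047721,  0.00017616,  0.00185927,  0.00123097, -0.00029734,
        0.00057741,  0.00230852]), 'effort': array([-1.47037790e-04, -4.58940768e+01,  2.09089424e-01, -1.65740669e+01,
       -6.10516313e-02,  2.06309737e-02,  2.39293186e-04]), 'ee_pos': array([0.25148181, 0.59852599, 0.21750634]), 'tcp_rot': array([-2.35761152e-04,  1.97551920e-01,  9.80291612e-01, -1.24079711e-03]), 'contact_force': array([-0.54960576, -0.42680908,  0.63291614]), 'wrist_torque': array([-0.02400915, -0.024335  ,  0.02521765]), 'grip_width': 0.09335260096519324}
scene [0.94940671 0.79703248 0.90272404] [-0.36888656 -0.65443663 -0.66002682] 456.6189180606303
top [ 0.40052553 -0.00188359  1.44769827] [ 0.10340205 -0.00415911 -0.99463095] 545.9115915911044
```

View pics/scene.png

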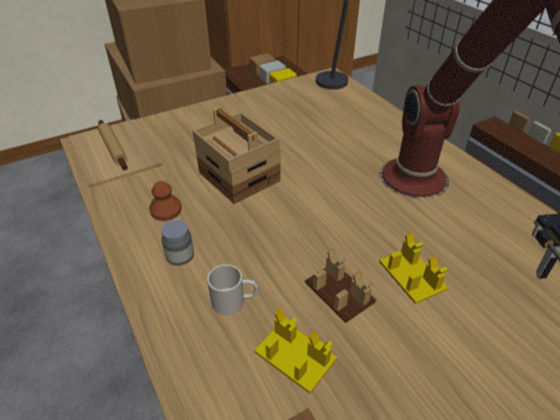

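View pics/top.png

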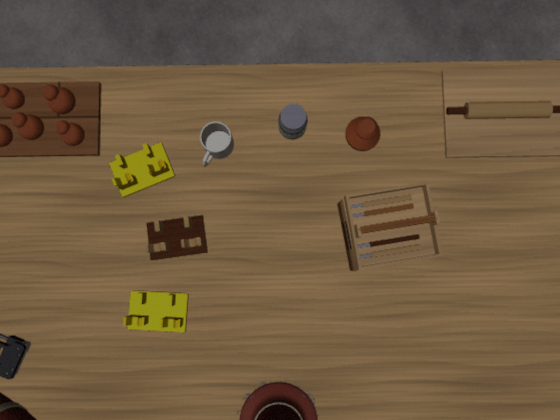

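The scene view shows the stack at y<0 (top view px 392,228), the dark cradle at top (177,238) between two yellow look-alikes, and the bystanders along the far side. Next I measure the bar and the cradle.

```bash
python3 - <<'E'
from h import *
def rect(p): 
    b=cv2.minAreaRect((p[:,:2]*1000).astype(np.float32)); return [np.round(q,1) for q in b]
z=np.load('top.npz'); P=z['P'];d=z['d'];im=z['im'].astype(int)
v,u=np.indices(d.shape)
print('table z',np.median(P[300:340,250:400,2]))
S=(u>330)&(u<450)&(v>170)&(v<280)&(d>0)
for lo,hi in((.192,.225),(.145,.18)):
    p=P[S&(P[...,2]>lo)&(P[...,2]<hi)]; print('stack',lo,len(p),np.median(p[:,2]),rect(p),p.mean(0))
C=(u>135)&(u<220)&(v>200)&(v<275)&(d>0)
board=C&(P[...,2]>.004)&(P[...,2]<.02)&(im.sum(-1)<180)
print('board',board.sum(),np.median(P[board][:,2]),rect(P[board]))
H=(C&(P[...,2]>.045)).astype(np.uint8)
n,l,s,c=cv2.connectedComponentsWithStats(H)
for i in range(1,n):
    p=P[l==i]
    if len(p)>5: print(len(p),p.mean(0).round(4),p[:,2].max(),rect(p))
for nm in('mug','jar','fig'):
    a,b={'mug':(216,140),'jar':(293,118),'fig':(363,132)}[nm]; print(nm,P[b,a])
# scene
z=np.load('scene.npz');P=z['P'];d=z['d']
for lo,hi in((.195,.225),):
    q=(d>0)&(P[...,2]>lo)&(P[...,2]<hi)&(P[...,0]>.4)&(P[...,0]<.65)&(P[...,1]<-.1)&(P[...,1]>-.5)
    p=P[q]; print('scene bar',len(p),rect(p),p[:,2].max())
q=(d>0)&(P[...,2]>.055)&(P[...,0]>.35)&(P[...,0]<.55)&(P[...,1]<.36)&(P[...,1]>.15)
n,l,s,c=cv2.connectedComponentsWithStats(q.astype(np.uint8))
for i in range(1,n):
    p=P[l==i]
    if len(p)>5: print(len(p),p.mean(0).round(4),p[:,2].max(),rect(p))
q=(d>0)&(P[...,2]>.004)&(P[...,2]<.02)&(z['im'].astype(int).sum(-1)<200)&(P[...,0]>.35)&(P[...,0]<.55)&(P[...,1]<.36)&(P[...,1]>.15)
print('board',rect(P[q]))
E
```

```text
table z 0.000564820045186677
stack 0.192 654 0.20706840023828754 [array([ 490.2, -282. ]), array([ 29.9, 188.7]), np.float64(8.4)] [ 0.49003294 -0.2813907   0.20679904]
stack 0.145 1177 0.15981672046809062 [array([ 490.6, -282.1]), array([180.4, 202.5]), np.float64(8.5)] [ 0.49209113 -0.28073729  0.15881054]
board 1579 0.012112460394435283 [array([476.7, 258.4]), array([ 98.7, 152.3]), np.float64(7.0)]
61 [0.5149 0.2238 0.0586] 0.06667407119142224 [array([514.6, 224.7]), array([27.4, 13. ]), np.float64(5.9)]
67 [0.5053 0.2988 0.0588] 0.06478285711222614 [array([505.7, 299.2]), array([28.3, 13.1]), np.float64(8.1)]
169 [0.4608 0.2102 0.0699] 0.0922340913211126 [array([460.9, 210.7]), array([19.8, 47.7]), np.float64(6.8)]
179 [0.4498 0.2989 0.0689] 0.0882086717154026 [array([449.9, 300.5]), array([20.2, 48.2]), np.float64(6.7)]
mug [0.73703723 0.15416499 0.00311847]
jar [ 0.76816652 -0.05087677  0.10025451]
fig [ 0.7310929  -0.22760228  0.09394272]
scene bar 321 [array([ 488.6, -277.1]), array([ 32.6, 192.7]), np.float64(8.8)] 0.21009605827720065
209 [0.4612 0.2158 0.0685] 0.08584372081828417 [array([459.1, 215.2]), array([23.1, 47.8]), np.float64(5.8)]
66 [0.5138 0.2299 0.0592] 0.06213068240390672 [array([512.8, 228.9]), array([31.9, 14.3]), np.float64(9.5)]
234 [0.4502 0.3043 0.0681] 0.08563168806710988 [array([447.3, 303.4]), array([24.5, 48.4]), np.float64(7.7)]
66 [0.5043 0.3043 0.0595] 0.06344987419145859 [array([502.8, 303.8]), array([30.3, 13. ]), np.float64(11.7)]
board [array([476.6, 264.3]), array([ 99.6, 148.2]), np.float64(6.5)]
```

```bash
cat >> h.py <<'E'
def go(x,y,z,jaw=None):
    "az turn to make, then shift (cm, tool axes after that turn) to TCP target"
    o=r.get_obs(); w,a,b,c=o['tcp_rot']; M=R.from_quat([a,b,c,w]).as_matrix()
    cur=np.arctan2(M[1,1],M[0,1]); az=0
    if jaw is not None: az=-((np.radians(jaw)-cur+np.pi/2)%np.pi-np.pi/2)
    # levelling vector about tool axes so tool z points down
    lev=M.T@np.cross(M[:,2],[0,0,-1])
    j=cur-az; T=np.array([[-np.sin(j),np.cos(j),0],[np.cos(j),np.sin(j),0],[0,0,-1]])
    s=T@(np.array([x,y,z])-o['ee_pos'])*100
    print('t',round(o['clock'],2),'pos',o['ee_pos'].round(4),'jaw',np.degrees(cur).round(2),'az',az.round(4),'lev',lev.round(4),'shift',s.round(2),'norm',np.linalg.norm(s).round(2),'F',o['contact_force'].round(1),'w',round(o['grip_width'],4))
E
python3 - <<'E'
from h import *
go(.50,.15,.30,8.4)
E
```

```text
t 0.1 pos [0.2515 0.5986 0.2176] jaw 67.21 az 1.0265 lev [-0.0023  0.      0.    ] shift [-48.01  18.03  -8.24] norm 51.94 F [ 0.1 -0.8 -0.3] w 0.0931
```

Emit:
servo_tool([
  {"az": 0.146,"z": -1.2},
  {"az": 0.146,"z": -1.2},
  {"az": 0.146,"z": -1.2},
  {"az": 0.146,"z": -1.2},
  {"az": 0.146,"z": -1.2},
  {"az": 0.146,"z": -1.2},
  {"az": 0.146,"z": -1.2},
  {"x": -4,"y": 2},
  {"x": -4,"y": 2},
  {"x": -4,"y": 2},
])

```text
validation failed for argument at $.co...
```

```bash
python3 - <<'E'
from h import *
go(.50,.0,.30,8.4)
go(.48,-.28,.30,8.4)
E
```

```text
t 0.1 pos [0.2515 0.5986 0.2176] jaw 67.21 az 1.0265 lev [-0.0023  0.      0.    ] shift [-62.85  15.84  -8.24] norm 65.34 F [ 0.1 -0.8 -0.3] w 0.0931
t 0.1 pos [0.2515 0.5986 0.2176] jaw 67.21 az 1.0265 lev [-0.0023  0.      0.    ] shift [-90.26   9.77  -8.24] norm 91.16 F [ 0.1 -0.8 -0.3] w 0.0931
```

All the fields are needed in every row.

Emit:
servo_tool([
  {"ax": 0,"ay": 0,"az": 0.146,"x": 0,"y": 0,"z": -1.2,"fingers": 0},
  {"ax": 0,"ay": 0,"az": 0.146,"x": 0,"y": 0,"z": -1.2,"fingers": 0},
  {"ax": 0,"ay": 0,"az": 0.146,"x": 0,"y": 0,"z": -1.2,"fingers": 0},
  {"ax": 0,"ay": 0,"az": 0.146,"x": 0,"y": 0,"z": -1.2,"fingers": 0},
  {"ax": 0,"ay": 0,"az": 0.146,"x": 0,"y": 0,"z": -1.2,"fingers": 0},
  {"ax": 0,"ay": 0,"az": 0.146,"x": 0,"y": 0,"z": -1.2,"fingers": 0},
  {"ax": 0,"ay": 0,"az": 0.146,"x": 0,"y": 0,"z": -1.2,"fingers": 0},
  {"ax": 0,"ay": 0,"az": 0,"x": -4,"y": 2,"z": 0,"fingers": 0},
  {"ax": 0,"ay": 0,"az": 0,"x": -4,"y": 2,"z": 0,"fingers": 0},
  {"ax": 0,"ay": 0,"az": 0,"x": -4,"y": 2,"z": 0,"fingers": 0},
])

```text
clock: 1.1
ee_pos: [0.3295, 0.4882, 0.3021]
tcp_rot: [0.0, 0.651, 0.759, -0.001]
contact_force: [0.5, -0.4, -0.0]
grip_width: 0.093
```

```bash
python3 - <<'E'
from h import *
go(.52,.05,.30,8.4)
go(.48,-.28,.30,8.4)
E
```

```text
t 1.1 pos [0.3295 0.4882 0.3021] jaw 8.71 az 0.0055 lev [-0.0004  0.0011 -0.    ] shift [-46.13  12.44   0.21] norm 47.78 F [ 0.5 -0.4 -0. ] w 0.093
t 1.1 pos [0.3295 0.4882 0.3021] jaw 8.71 az 0.0055 lev [-0.0004  0.0011 -0.    ] shift [-78.19   3.66   0.21] norm 78.28 F [ 0.5 -0.4 -0. ] w 0.093
```

Emit:
servo_tool([
  {"ax": 0,"ay": 0,"az": 0.005,"x": -3.5,"y": 2.5,"z": 0,"fingers": 0},
  {"ax": 0,"ay": 0,"az": 0,"x": -3.5,"y": 2.5,"z": 0,"fingers": 0},
  {"ax": 0,"ay": 0,"az": 0,"x": -3.5,"y": 2.5,"z": 0,"fingers": 0},
  {"ax": 0,"ay": 0,"az": 0,"x": -3.5,"y": 2.5,"z": 0,"fingers": 0},
  {"ax": 0,"ay": 0,"az": 0,"x": -3.5,"y": 2.5,"z": 0,"fingers": 0},
  {"ax": 0,"ay": 0,"az": 0,"x": -3,"y": 0,"z": 0,"fingers": 0},
  {"ax": 0,"ay": 0,"az": 0,"x": 0,"y": 0,"z": 0,"fingers": 0},
  {"ax": 0,"ay": 0,"az": 0,"x": 0,"y": 0,"z": 0,"fingers": 0},
  {"ax": 0,"ay": 0,"az": 0,"x": 0,"y": 0,"z": 0,"fingers": 0},
  {"ax": 0,"ay": 0,"az": 0,"x": 0,"y": 0,"z": 0,"fingers": 0},
])

```text
clock: 2.1
ee_pos: [0.4818, 0.307, 0.3023]
tcp_rot: [-0.0, 0.652, 0.758, -0.0]
contact_force: [-0.9, -0.2, 0.3]
grip_width: 0.0932
```

```bash
python3 - <<'E'
from h import *
go(.50,-.05,.30)
go(.48,-.28,.30,8.4)
im,d,P=cloud('wrist'); save('w1.png',im); np.savez('w1.npz',im=im,d=d,P=P)
c=calibration('wrist'); Rm=cv2.Rodrigues(np.array(c['rvec'],float))[0]; print(-Rm.T@np.array(c['tvec']).ravel(),Rm[2])
E
```

```text
Traceback (most recent call last):
  File "h.py", line 19, in go
    print('t',round(o['clock'],2),'pos',o['ee_pos'].round(4),'jaw',np.degrees(cur).round(2),'az',az.round(4),'lev',lev.round(4),'shift',s.round(2),'norm',np.linalg.norm(s).round(2),'F',o['contact_force'].round(1),'w',round(o['grip_width'],4))
                                                                                                 ^^^^^^^^
AttributeError: 'int' object has no attribute 'round'
```

```bash
sed -i 's/az=0$/az=np.float64(0)/;s/; az=0/; az=np.float64(0)/' h.py; python3 - <<'E'
from h import *
go(.52,.0,.30)
go(.48,-.28,.30,8.4)
im,d,P=cloud('wrist'); save('w1.png',im); np.savez('w1.npz',im=im,d=d,P=P)
c=calibration('wrist'); Rm=cv2.Rodrigues(np.array(c['rvec'],float))[0]; print(-Rm.T@np.array(c['tvec']).ravel(),Rm[2])
E
```

```text
t 2.1 pos [0.4818 0.307  0.3023] jaw 8.56 az 0.0 lev [-0.0008 -0.0006  0.    ] shift [-30.93  -0.79   0.23] norm 30.94 F [-0.9 -0.2  0.3] w 0.0932
t 2.1 pos [0.4818 0.307  0.3023] jaw 8.56 az 0.0028 lev [-0.0008 -0.0006  0.    ] shift [-58.05  -8.75   0.23] norm 58.7 F [-0.9 -0.2  0.3] w 0.0932
[0.46996104 0.38174413 0.46862377] [ 0.04058296 -0.27102438 -0.9617166 ]
```

View pics/w1.png

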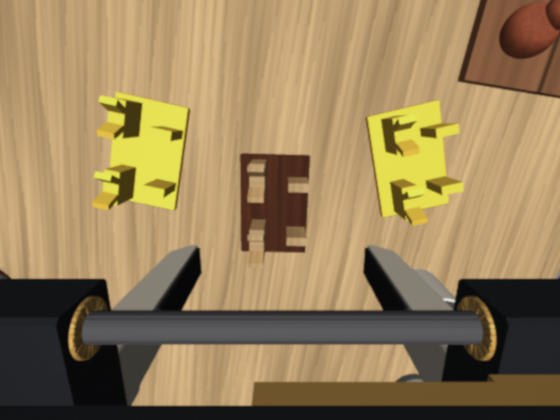

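The wrist view shows the whole cradle at (275,203), with the notched posts on the left, i.e. robot side. I measure it here.

```bash
python3 - <<'E'
from h import *
z=np.load('w1.npz');P=z['P'];d=z['d'];im=z['im'].astype(int)
def rect(p): return [np.round(q,1) for q in cv2.minAreaRect((p[:,:2]*1000).astype(np.float32))]
v,u=np.indices(d.shape); C=(u>225)&(u<325)&(v>140)&(v<272)&(d>0)
b=C&(P[...,2]>.004)&(P[...,2]<.018)&(im.sum(-1)<190); print('board',b.sum(),np.median(P[b][:,2]),rect(P[b]))
for lo,hi in((.053,.066),(.072,.1)):
    n,l,s,c=cv2.connectedComponentsWithStats((C&(P[...,2]>lo)&(P[...,2]<hi)).astype(np.uint8))
    for i in range(1,n):
        p=P[l==i]
        if len(p)>15: print(lo,len(p),p.mean(0).round(4),np.median(p[:,2]).round(4),rect(p))
E
```

```text
board 4064 0.012285488189301232 [array([475.5, 261.4]), array([ 96.3, 147.2]), np.float64(7.1)]
0.053 259 [0.4479 0.3054 0.0604] 0.0604 [array([447.1, 308.8]), array([19.7, 32.4]), np.float64(7.4)]
0.053 209 [0.5032 0.3019 0.0601] 0.0602 [array([503.2, 301.8]), array([26.4, 12.3]), np.float64(8.8)]
0.053 282 [0.4588 0.2179 0.0603] 0.0602 [array([459. , 213.4]), array([19.8, 45.2]), np.float64(8.0)]
0.053 200 [0.5122 0.2275 0.0595] 0.06 [array([512.5, 226.6]), array([27.6, 12.5]), np.float64(6.2)]
0.072 148 [0.4458 0.3196 0.0806] 0.0815 [array([445.9, 319. ]), array([19.7, 11.4]), np.float64(8.4)]
0.072 180 [0.4499 0.2856 0.0794] 0.0806 [array([450. , 284.8]), array([19.9, 11.8]), np.float64(8.3)]
0.072 111 [0.4564 0.2317 0.0813] 0.0814 [array([456.6, 230. ]), array([19.6, 11.5]), np.float64(8.5)]
0.072 165 [0.4608 0.1967 0.0794] 0.0804 [array([460.9, 195.8]), array([19.9, 12.7]), np.float64(6.6)]
```

Emit:
servo_tool([
  {"ax": 0,"ay": 0,"az": 0,"x": -4,"y": 0.2,"z": 0,"fingers": 0},
  {"ax": 0,"ay": 0,"az": 0,"x": -4,"y": 0.2,"z": 0,"fingers": 0},
  {"ax": 0,"ay": 0,"az": 0,"x": -4,"y": 0.2,"z": 0,"fingers": 0},
  {"ax": 0,"ay": 0,"az": 0,"x": -4,"y": 0.2,"z": 0,"fingers": 0},
  {"ax": 0,"ay": 0,"az": 0,"x": -4,"y": -0.5,"z": 0,"fingers": 0},
  {"ax": 0,"ay": 0,"az": 0,"x": -4,"y": -1,"z": 0,"fingers": 0},
  {"ax": 0,"ay": 0,"az": 0,"x": -4,"y": -1,"z": 0,"fingers": 0},
  {"ax": 0,"ay": 0,"az": 0,"x": -4,"y": -1,"z": 0,"fingers": 0},
  {"ax": 0,"ay": 0,"az": 0,"x": -4,"y": -1,"z": 0,"fingers": 0},
  {"ax": 0,"ay": 0,"az": 0,"x": -4,"y": -1,"z": 0,"fingers": 0},
])

```text
clock: 3.15
ee_pos: [0.4945, -0.098, 0.3028]
tcp_rot: [0.0, 0.653, 0.758, 0.0]
contact_force: [1.0, -0.3, 0.4]
grip_width: 0.0928
```

```bash
python3 - <<'E'
from h import *
go(.49,-.282,.28,8.4)
E
```

```text
t 3.15 pos [ 0.4945 -0.098   0.3028] jaw 8.49 az 0.0016 lev [ 0.0006 -0.0001  0.    ] shift [-18.13  -3.14   2.28] norm 18.54 F [ 1.  -0.3  0.4] w 0.0928
```

Emit:
servo_tool([
  {"ax": 0,"ay": 0,"az": 0,"x": -4.53,"y": -0.78,"z": 0.5,"fingers": 0},
  {"ax": 0,"ay": 0,"az": 0,"x": -4.53,"y": -0.78,"z": 0.5,"fingers": 0},
  {"ax": 0,"ay": 0,"az": 0,"x": -4.53,"y": -0.78,"z": 0.5,"fingers": 0},
  {"ax": 0,"ay": 0,"az": 0,"x": -4.53,"y": -0.78,"z": 0.5,"fingers": 0},
  {"ax": 0,"ay": 0,"az": 0,"x": 0,"y": 0,"z": 0,"fingers": 0},
  {"ax": 0,"ay": 0,"az": 0,"x": 0,"y": 0,"z": 0,"fingers": 0},
  {"ax": 0,"ay": 0,"az": 0,"x": 0,"y": 0,"z": 0,"fingers": 0},
  {"ax": 0,"ay": 0,"az": 0,"x": 0,"y": 0,"z": 0,"fingers": 0},
  {"ax": 0,"ay": 0,"az": 0,"x": 0,"y": 0,"z": 0,"fingers": 0},
  {"ax": 0,"ay": 0,"az": 0,"x": 0,"y": 0,"z": 0,"fingers": 0},
])

```text
clock: 4.15
ee_pos: [0.4904, -0.2802, 0.2829]
tcp_rot: [0.0, 0.653, 0.757, 0.0]
contact_force: [-0.1, 0.7, -0.4]
grip_width: 0.0933
```

```bash
python3 - <<'E'
from h import *
go(.49,-.282,.175,8.4)
im,d,P=cloud('wrist')
q=(d>0)&(P[...,2]>.195)&(P[...,2]<.215)&(abs(P[...,0]-.49)<.05)&(P[...,1]>-.39)&(P[...,1]<-.17)
print('bar',q.sum(),cv2.minAreaRect((P[q][:,:2]*1000).astype(np.float32)))
E
```

```text
t 4.15 pos [ 0.4904 -0.2802  0.2829] jaw 8.48 az 0.0013 lev [ 0.0004 -0.0001 -0.    ] shift [-0.17 -0.07 10.79] norm 10.79 F [-0.1  0.7 -0.4] w 0.0933
bar 4612 ((487.525146484375, -277.79425048828125), (29.69589614868164, 181.83216857910156), 8.423368453979492)
```

Emit:
servo_tool([
  {"ax": 0,"ay": 0,"az": 0,"x": 0,"y": 0,"z": 2,"fingers": 0},
  {"ax": 0,"ay": 0,"az": 0,"x": 0,"y": 0,"z": 2,"fingers": 0},
  {"ax": 0,"ay": 0,"az": 0,"x": 0,"y": 0,"z": 2,"fingers": 0},
  {"ax": 0,"ay": 0,"az": 0,"x": 0,"y": 0,"z": 2,"fingers": 0},
  {"ax": 0,"ay": 0,"az": 0,"x": 0,"y": 0,"z": 1.5,"fingers": 0},
  {"ax": 0,"ay": 0,"az": 0,"x": 0,"y": 0,"z": 1.2,"fingers": 100},
  {"ax": 0,"ay": 0,"az": 0,"x": 0,"y": 0,"z": 0,"fingers": 160},
  {"ax": 0,"ay": 0,"az": 0,"x": 0,"y": 0,"z": 0,"fingers": 255},
  {"ax": 0,"ay": 0,"az": 0,"x": 0,"y": 0,"z": 0,"fingers": 255},
  {"ax": 0,"ay": 0,"az": 0,"x": 0,"y": 0,"z": 0,"fingers": 255},
])

```text
clock: 5.2
ee_pos: [0.4905, -0.2816, 0.1765]
tcp_rot: [0.001, 0.654, 0.757, 0.0]
contact_force: [-0.3, 0.2, 0.3]
grip_width: 0.0576
```

Emit:
servo_tool([
  {"ax": 0,"ay": 0,"az": 0,"x": 0,"y": 0,"z": 0,"fingers": 255},
  {"ax": 0,"ay": 0,"az": 0,"x": 0,"y": 0,"z": 0,"fingers": 255},
  {"ax": 0,"ay": 0,"az": 0,"x": 0,"y": 0,"z": 0,"fingers": 255},
  {"ax": 0,"ay": 0,"az": 0,"x": 0,"y": 0,"z": 0,"fingers": 255},
  {"ax": 0,"ay": 0,"az": 0,"x": 0,"y": 0,"z": 0,"fingers": 255},
  {"ax": 0,"ay": 0,"az": 0,"x": 0,"y": 0,"z": 0,"fingers": 255},
  {"ax": 0,"ay": 0,"az": 0,"x": 0,"y": 0,"z": -0.3,"fingers": 255},
  {"ax": 0,"ay": 0,"az": 0,"x": 0,"y": 0,"z": -0.3,"fingers": 255},
  {"ax": 0,"ay": 0,"az": 0,"x": 0,"y": 0,"z": -0.4,"fingers": 255},
  {"ax": 0,"ay": 0,"az": 0,"x": 0,"y": 0,"z": -1,"fingers": 255},
])

```text
clock: 6.2
ee_pos: [0.4892, -0.2805, 0.1949]
tcp_rot: [-0.002, 0.654, 0.757, -0.0]
contact_force: [-0.0, 0.1, -6.2]
grip_width: 0.016
```

```bash
python3 - <<'E'
from h import *
go(.49,0,.15,8.4)
print(r.get_obs()['wrist_torque'])
E
```

```text
t 6.2 pos [ 0.4892 -0.2805  0.1949] jaw 8.38 az -0.0004 lev [-0.0026 -0.002  -0.    ] shift [27.74  4.17  4.49] norm 28.41 F [-0.   0.1 -6.2] w 0.016
[0.03274042 0.01462498 0.05947576]
```

Emit:
servo_tool([
  {"ax": 0,"ay": 0,"az": 0,"x": 0,"y": 0,"z": -1.5,"fingers": 255},
  {"ax": 0,"ay": 0,"az": 0,"x": 0,"y": 0,"z": -1.5,"fingers": 255},
  {"ax": 0,"ay": 0,"az": 0,"x": 1,"y": 0.3,"z": -1,"fingers": 255},
  {"ax": 0,"ay": 0,"az": 0,"x": 3,"y": 0.8,"z": 0,"fingers": 255},
  {"ax": 0,"ay": 0,"az": 0,"x": 4,"y": 1,"z": 0,"fingers": 255},
  {"ax": 0,"ay": 0,"az": 0,"x": 4,"y": 1,"z": 0,"fingers": 255},
  {"ax": 0,"ay": 0,"az": 0,"x": 4,"y": 1,"z": 0,"fingers": 255},
  {"ax": 0,"ay": 0,"az": 0,"x": 4,"y": 1,"z": 0,"fingers": 255},
  {"ax": 0,"ay": 0,"az": 0,"x": 4,"y": 1,"z": 0,"fingers": 255},
  {"ax": 0,"ay": 0,"az": 0,"x": 3,"y": 1,"z": 0,"fingers": 255},
])

```text
clock: 7.2
ee_pos: [0.5203, 0.0008, 0.2359]
tcp_rot: [-0.001, 0.652, 0.758, 0.001]
contact_force: [-0.2, -0.3, -5.4]
grip_width: 0.0161
```

```bash
python3 - <<'E'
from h import *
go(.52,0,.056)
E
```

```text
t 7.2 pos [0.5203 0.0008 0.2359] jaw 8.58 az 0.0 lev [-0.0005 -0.0027  0.    ] shift [-0.08 -0.04 17.99] norm 17.99 F [-0.2 -0.3 -5.4] w 0.0161
```

Emit:
servo_tool([
  {"ax": 0,"ay": 0,"az": 0,"x": 0,"y": 0,"z": 2,"fingers": 255},
  {"ax": 0,"ay": 0,"az": 0,"x": 0,"y": 0,"z": 3,"fingers": 255},
  {"ax": 0,"ay": 0,"az": 0,"x": 0,"y": 0,"z": 3,"fingers": 255},
  {"ax": 0,"ay": 0,"az": 0,"x": 0,"y": 0,"z": 3,"fingers": 255},
  {"ax": 0,"ay": 0,"az": 0,"x": 0,"y": 0,"z": 3,"fingers": 255},
  {"ax": 0,"ay": 0,"az": 0,"x": 0,"y": 0,"z": 1.5,"fingers": 255},
  {"ax": 0,"ay": 0,"az": 0,"x": 0,"y": 0,"z": 0.8,"fingers": 255},
  {"ax": 0,"ay": 0,"az": 0,"x": 0,"y": 0,"z": 0.5,"fingers": 255},
  {"ax": 0,"ay": 0,"az": 0,"x": 0,"y": 0,"z": 0.4,"fingers": 255},
  {"ax": 0,"ay": 0,"az": 0,"x": 0,"y": 0,"z": 0.3,"fingers": 255},
])

```text
clock: 8.2
ee_pos: [0.5217, -0.0037, 0.0612]
tcp_rot: [0.001, 0.654, 0.757, 0.001]
contact_force: [0.7, -0.1, -5.5]
grip_width: 0.0156
```

Emit:
servo_tool([
  {"ax": 0,"ay": 0,"az": 0,"x": 0,"y": 0,"z": 0.2,"fingers": 255},
  {"ax": 0,"ay": 0,"az": 0,"x": 0,"y": 0,"z": 0.2,"fingers": 255},
  {"ax": 0,"ay": 0,"az": 0,"x": 0,"y": 0,"z": 0,"fingers": 255},
  {"ax": 0,"ay": 0,"az": 0,"x": 0,"y": 0,"z": 0,"fingers": 255},
  {"ax": 0,"ay": 0,"az": 0,"x": 0,"y": 0,"z": 0,"fingers": 255},
  {"ax": 0,"ay": 0,"az": 0,"x": 0,"y": 0,"z": 0,"fingers": 255},
  {"ax": 0,"ay": 0,"az": 0,"x": 0,"y": 0,"z": 0,"fingers": 255},
  {"ax": 0,"ay": 0,"az": 0,"x": 0,"y": 0,"z": 0,"fingers": 255},
  {"ax": 0,"ay": 0,"az": 0,"x": 0,"y": 0,"z": 0,"fingers": 255},
  {"ax": 0,"ay": 0,"az": 0,"x": 0,"y": 0,"z": 0,"fingers": 255},
])

```text
clock: 9.2
ee_pos: [0.521, -0.0038, 0.0567]
tcp_rot: [0.0, 0.654, 0.757, -0.0]
contact_force: [0.1, 0.0, -5.7]
grip_width: 0.0154
```

```bash
python3 - <<'E'
from h import *
go(.52,0,.056)
E
```

```text
t 9.2 pos [ 0.521  -0.0038  0.0567] jaw 8.37 az 0.0 lev [-0.  0.  0.] shift [ 0.39 -0.04  0.07] norm 0.39 F [ 0.1  0.  -5.7] w 0.0154
```

Emit:
servo_tool([
  {"ax": 0,"ay": 0,"az": 0,"x": 0,"y": 0,"z": 0.1,"fingers": 255},
  {"ax": 0,"ay": 0,"az": 0,"x": 0,"y": 0,"z": 0.05,"fingers": 255},
  {"ax": 0,"ay": 0,"az": 0,"x": 0,"y": 0,"z": 0,"fingers": 255},
  {"ax": 0,"ay": 0,"az": 0,"x": 0,"y": 0,"z": 0,"fingers": 255},
  {"ax": 0,"ay": 0,"az": 0,"x": 0,"y": 0,"z": 0,"fingers": 255},
  {"ax": 0,"ay": 0,"az": 0,"x": 0,"y": 0,"z": 0,"fingers": 255},
  {"ax": 0,"ay": 0,"az": 0,"x": 0,"y": 0,"z": 0,"fingers": 255},
  {"ax": 0,"ay": 0,"az": 0,"x": 0,"y": 0,"z": 0,"fingers": 255},
  {"ax": 0,"ay": 0,"az": 0,"x": 0,"y": 0,"z": 0,"fingers": 255},
  {"ax": 0,"ay": 0,"az": 0,"x": 0,"y": 0,"z": 0,"fingers": 255},
])

```text
clock: 10.2
ee_pos: [0.5211, -0.0033, 0.0556]
tcp_rot: [-0.0, 0.653, 0.757, 0.0]
contact_force: [-1.7, 2.9, 6.1]
grip_width: 0.0156
```

Emit:
servo_tool([
  {"ax": 0,"ay": 0,"az": 0,"x": 0,"y": 0,"z": 0,"fingers": 180},
  {"ax": 0,"ay": 0,"az": 0,"x": 0,"y": 0,"z": 0,"fingers": 100},
  {"ax": 0,"ay": 0,"az": 0,"x": 0,"y": 0,"z": 0,"fingers": 100},
  {"ax": 0,"ay": 0,"az": 0,"x": 0,"y": 0,"z": 0,"fingers": 100},
  {"ax": 0,"ay": 0,"az": 0,"x": 0,"y": 0,"z": 0,"fingers": 100},
  {"ax": 0,"ay": 0,"az": 0,"x": 0,"y": 0,"z": 0,"fingers": 100},
  {"ax": 0,"ay": 0,"az": 0,"x": 0,"y": 0,"z": 0,"fingers": 100},
  {"ax": 0,"ay": 0,"az": 0,"x": 0,"y": 0,"z": 0,"fingers": 100},
  {"ax": 0,"ay": 0,"az": 0,"x": 0,"y": 0,"z": 0,"fingers": 100},
  {"ax": 0,"ay": 0,"az": 0,"x": 0,"y": 0,"z": 0,"fingers": 100},
])

```text
clock: 11.2
ee_pos: [0.521, -0.0038, 0.0552]
tcp_rot: [0.0, 0.654, 0.757, -0.0]
contact_force: [-0.3, 0.8, 0.6]
grip_width: 0.0569
```

Emit:
servo_tool([
  {"ax": 0,"ay": 0,"az": 0,"x": 0,"y": 0,"z": -1,"fingers": 100},
  {"ax": 0,"ay": 0,"az": 0,"x": 0,"y": 0,"z": -2,"fingers": 100},
  {"ax": 0,"ay": 0,"az": 0,"x": 0,"y": 0,"z": -3,"fingers": 100},
  {"ax": 0,"ay": 0,"az": 0,"x": 0,"y": 0,"z": -4,"fingers": 100},
  {"ax": 0,"ay": 0,"az": 0,"x": 0,"y": 0,"z": -4,"fingers": 100},
  {"ax": 0,"ay": 0,"az": 0,"x": 0,"y": 0,"z": -4,"fingers": 100},
  {"ax": 0,"ay": 0,"az": 0,"x": -3,"y": 0,"z": -4,"fingers": 100},
  {"ax": 0,"ay": 0,"az": 0,"x": -4,"y": 0,"z": -2,"fingers": 100},
  {"ax": 0,"ay": 0,"az": 0,"x": -4,"y": 0,"z": -2,"fingers": 100},
  {"ax": 0,"ay": 0,"az": 0,"x": -4,"y": 0,"z": -2,"fingers": 100},
])

```text
clock: 12.2
ee_pos: [0.5425, -0.1535, 0.3372]
tcp_rot: [0.001, 0.653, 0.757, 0.0]
contact_force: [0.6, 0.3, -0.1]
grip_width: 0.0564
```

```bash
python3 - <<'E'
from h import *
go(.49,-.28,.30,8.4)
im,d,P=cloud('wrist'); save('w2.png',im); np.savez('w2.npz',im=im,d=d,P=P)
im,d,P=cloud('top'); np.savez('t2.npz',im=im,d=d,P=P); save('t2.png',cv2.resize(im[140:310,200:460],None,fx=3,fy=3))
E
```

```text
t 12.2 pos [ 0.5425 -0.1535  0.3372] jaw 8.4 az -0.0001 lev [ 0.0013  0.0002 -0.    ] shift [-11.75  -7.04   3.72] norm 14.2 F [ 0.6  0.3 -0.1] w 0.0564
```

View pics/w2.png

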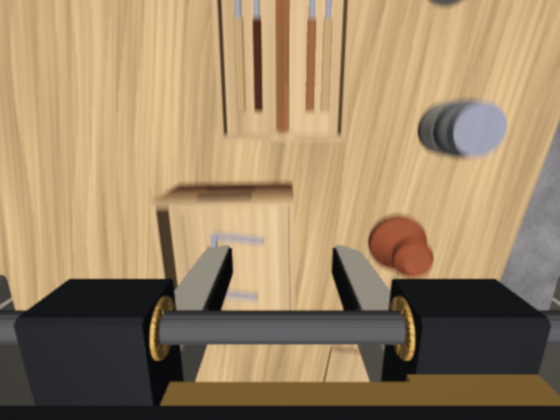

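View pics/t2.png

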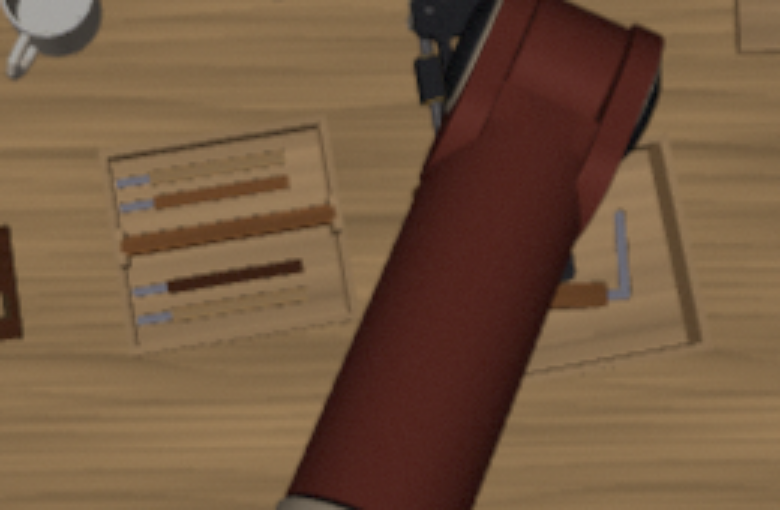

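Caddy stands on the table at about (280,60) in the wrist view. In the top crop the bow lies with its handle (580,295) on the robot side and its legs pointing away, so it needs a half turn to the cradle. I'll turn the gripper half a turn beforehand so that joint 7 stays within range.

Emit:
servo_tool([
  {"ax": 0,"ay": 0,"az": 0.148,"x": 0,"y": 0,"z": 0,"fingers": 100},
  {"ax": 0,"ay": 0,"az": 0.148,"x": 0,"y": 0,"z": 0,"fingers": 100},
  {"ax": 0,"ay": 0,"az": 0.148,"x": 0,"y": 0,"z": 0,"fingers": 100},
  {"ax": 0,"ay": 0,"az": 0.148,"x": 0,"y": 0,"z": 0,"fingers": 100},
  {"ax": 0,"ay": 0,"az": 0.148,"x": 0,"y": 0,"z": 0,"fingers": 100},
  {"ax": 0,"ay": 0,"az": 0.148,"x": 0,"y": 0,"z": 0,"fingers": 100},
  {"ax": 0,"ay": 0,"az": 0.148,"x": 0,"y": 0,"z": 0,"fingers": 100},
  {"ax": 0,"ay": 0,"az": 0.148,"x": 0,"y": 0,"z": 0,"fingers": 100},
  {"ax": 0,"ay": 0,"az": 0.148,"x": 0,"y": 0,"z": 0,"fingers": 100},
  {"ax": 0,"ay": 0,"az": 0.148,"x": 0,"y": 0,"z": 0,"fingers": 100},
])

```text
clock: 13.3
ee_pos: [0.5424, -0.1513, 0.3353]
tcp_rot: [-0.001, 0.993, 0.115, -0.0]
contact_force: [-0.6, -0.3, -0.3]
grip_width: 0.0563
```

```bash
python3 - <<'E'
from h import *
go(.45,-.26,.30); print(r.get_obs()['joint_pos'].round(2))
E
```

```text
t 13.3 pos [ 0.5424 -0.1513  0.3353] jaw -76.75 az 0.0 lev [-0.0011  0.      0.    ] shift [-11.49   8.47   3.53] norm 14.7 F [-0.6 -0.3 -0.3] w 0.0563
[-0.29  0.49  0.87  1.5  -0.38  1.33 -0.73]
```

Emit:
servo_tool([
  {"ax": 0,"ay": 0,"az": 0.148,"x": 0,"y": 0,"z": 0,"fingers": 100},
  {"ax": 0,"ay": 0,"az": 0.148,"x": 0,"y": 0,"z": 0,"fingers": 100},
  {"ax": 0,"ay": 0,"az": 0.148,"x": 0,"y": 0,"z": 0,"fingers": 100},
  {"ax": 0,"ay": 0,"az": 0.148,"x": 0,"y": 0,"z": 0,"fingers": 100},
  {"ax": 0,"ay": 0,"az": 0.148,"x": 0,"y": 0,"z": 0,"fingers": 100},
  {"ax": 0,"ay": 0,"az": 0.148,"x": 0,"y": 0,"z": 0,"fingers": 100},
  {"ax": 0,"ay": 0,"az": 0.148,"x": 0,"y": 0,"z": 0,"fingers": 100},
  {"ax": 0,"ay": 0,"az": 0.148,"x": 0,"y": 0,"z": 0,"fingers": 100},
  {"ax": 0,"ay": 0,"az": 0.148,"x": 0,"y": 0,"z": 0,"fingers": 100},
  {"ax": 0,"ay": 0,"az": 0.148,"x": 0,"y": 0,"z": 0,"fingers": 100},
])

```text
clock: 14.3
ee_pos: [0.5426, -0.151, 0.3351]
tcp_rot: [-0.0, 0.811, -0.584, -0.001]
contact_force: [-0.2, -0.1, -0.2]
grip_width: 0.0563
```

```bash
python3 - <<'E'
from h import *
go(.45,-.29,.30,8.4); print(r.get_obs()['joint_pos'].round(2))
E
```

```text
t 14.3 pos [ 0.5426 -0.151   0.3351] jaw -161.53 az 0.1757 lev [0.     0.0014 0.    ] shift [12.39 11.19  3.51] norm 17.06 F [-0.2 -0.1 -0.2] w 0.0563
[-0.44  0.64  1.26  1.51 -0.61  1.44 -1.98]
```

Emit:
servo_tool([
  {"ax": 0,"ay": 0,"az": 0.088,"x": 0,"y": 0,"z": 0,"fingers": 100},
  {"ax": 0,"ay": 0,"az": 0.088,"x": 0,"y": 0,"z": 0,"fingers": 100},
  {"ax": 0,"ay": 0,"az": 0,"x": 3.2,"y": 1.7,"z": 0.6,"fingers": 100},
  {"ax": 0,"ay": 0,"az": 0,"x": 3.2,"y": 1.7,"z": 0.6,"fingers": 100},
  {"ax": 0,"ay": 0,"az": 0,"x": 3.2,"y": 1.7,"z": 0.6,"fingers": 100},
  {"ax": 0,"ay": 0,"az": 0,"x": 3.2,"y": 1.7,"z": 0.6,"fingers": 100},
  {"ax": 0,"ay": 0,"az": 0,"x": 3.2,"y": 1.7,"z": 0.6,"fingers": 100},
  {"ax": 0,"ay": 0,"az": 0,"x": 0,"y": 0,"z": 0,"fingers": 100},
  {"ax": 0,"ay": 0,"az": 0,"x": 0,"y": 0,"z": 0,"fingers": 100},
  {"ax": 0,"ay": 0,"az": 0,"x": 0,"y": 0,"z": 0,"fingers": 100},
])

```text
clock: 15.3
ee_pos: [0.484, -0.3216, 0.3051]
tcp_rot: [-0.001, 0.759, -0.651, -0.0]
contact_force: [1.0, 0.0, -0.3]
grip_width: 0.0566
```

```bash
python3 - <<'E'
from h import *
go(.45,-.29,.20,8.4); print(r.get_obs()['joint_pos'].round(2))
im,d,P=cloud('wrist'); save('w3.png',im); np.savez('w3.npz',im=im,d=d,P=P)
E
```

```text
t 15.3 pos [ 0.484  -0.3216  0.3051] jaw -171.16 az 0.0076 lev [-0.0009  0.0014  0.    ] shift [-3.62  2.9  10.51] norm 11.49 F [ 1.   0.  -0.3] w 0.0566
[-0.08  0.67  1.18  1.51 -0.62  1.38 -1.84]
```

View pics/w3.png

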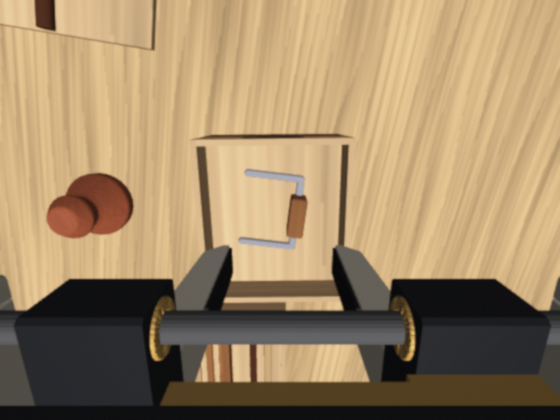

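Bow fully visible: handle (297,216), legs pointing left to (247,173) and (241,241). Measuring it and the crate rim.

```bash
python3 - <<'E'
from h import *
z=np.load('w3.npz');P=z['P'];d=z['d'];im=z['im'].astype(int)
def rect(p): return [np.round(q,1) for q in cv2.minAreaRect((p[:,:2]*1000).astype(np.float32))]
v,u=np.indices(d.shape); C=(u>215)&(u<335)&(v>155)&(v<265)&(d>0)
h=C&(P[...,2]>.1)&(P[...,2]<.115); h=h&(u>280)&(u<312)&(v>185)&(v<248)
print('handle',h.sum(),np.median(P[h][:,2]),rect(P[h]))
g=C&(im[...,2]>im[...,0]-5)&(u<310)&(im.sum(-1)>200)
n,l,s,c=cv2.connectedComponentsWithStats(g.astype(np.uint8))
for i in range(1,n):
    p=P[l==i]
    if len(p)>40: print('steel',len(p),s[i],p.min(0).round(4),p.max(0).round(4),rect(p))
rim=(d>0)&(P[...,2]>.114)&(P[...,2]<.127)&(u>170)&(u<380)&(v>120)&(v<300)&(P[...,0]>.38)&(P[...,0]<.6)
print('rim',rim.sum(),np.median(P[rim][:,2]),rect(P[rim]))
E
```

```text
handle 665 0.10707494102183526 [array([ 460.6, -286.9]), array([20.1, 50.3]), np.float64(1.8)]
steel 373 [246 170  58  26 373] [ 0.4578 -0.3353  0.0832] [ 0.5294 -0.3121  0.0882] [array([ 493.7, -322.8]), array([71. , 23.4]), np.float64(1.7)]
steel 282 [240 238  55  11 282] [ 0.4558 -0.2553  0.0821] [ 0.5262 -0.2383  0.0879] [array([ 490.4, -241.8]), array([70.1, 14.6]), np.float64(10.8)]
rim 3288 0.12007817648708634 [array([ 487.2, -279.7]), array([180.5, 197.2]), np.float64(9.4)]
```

```bash
python3 - <<'E'
from h import *
go(.4606,-.2869,.13,1.8)
E
```

```text
t 15.35 pos [ 0.4842 -0.3214  0.3051] jaw -171.13 az 0.1235 lev [-0.0007  0.0011 -0.    ] shift [-3.52  2.25 17.51] norm 18.0 F [-0.5  0.5 -0.3] w 0.0566
```

Emit:
servo_tool([
  {"ax": 0,"ay": 0.001,"az": 0.1235,"x": 0,"y": 0,"z": 0,"fingers": 130},
  {"ax": 0,"ay": 0,"az": 0,"x": -1.76,"y": 1.12,"z": 1.5,"fingers": 130},
  {"ax": 0,"ay": 0,"az": 0,"x": -1.76,"y": 1.13,"z": 3,"fingers": 130},
  {"ax": 0,"ay": 0,"az": 0,"x": 0,"y": 0,"z": 4,"fingers": 130},
  {"ax": 0,"ay": 0,"az": 0,"x": 0,"y": 0,"z": 4,"fingers": 130},
  {"ax": 0,"ay": 0,"az": 0,"x": 0,"y": 0,"z": 3,"fingers": 130},
  {"ax": 0,"ay": 0,"az": 0,"x": 0,"y": 0,"z": 2,"fingers": 130},
  {"ax": 0,"ay": 0,"az": 0,"x": 0,"y": 0,"z": 0,"fingers": 130},
  {"ax": 0,"ay": 0,"az": 0,"x": 0,"y": 0,"z": 0,"fingers": 130},
  {"ax": 0,"ay": 0,"az": 0,"x": 0,"y": 0,"z": 0,"fingers": 130},
])

```text
clock: 16.35
ee_pos: [0.4605, -0.2892, 0.1316]
tcp_rot: [0.0, 0.717, -0.697, 0.002]
contact_force: [-0.6, -0.2, 0.0]
grip_width: 0.0457
```

```bash
python3 - <<'E'
from h import *
go(.4606,-.2869,.0815,1.8)
im,d,P=cloud('wrist')
z=P[...,2]; h=(d>0)&(z>.1)&(z<.112)&(np.hypot(P[...,0]-.4606,P[...,1]+.287)<.035)&(im[...,0].astype(int)-im[...,2]>40)
print(h.sum(),[np.round(q,1) for q in cv2.minAreaRect((P[h][:,:2]*1000).astype(np.float32))])
E
```

```text
t 16.35 pos [ 0.4605 -0.2892  0.1316] jaw -178.32 az -0.0021 lev [-0.0021 -0.0029  0.    ] shift [-0.23 -0.02  5.01] norm 5.02 F [-0.6 -0.2  0. ] w 0.0457
2205 [array([ 460.4, -287.8]), array([20. , 49.3]), np.float64(1.9)]
```

Confirmed at close range. Descend, grip, and lift slightly.

Emit:
servo_tool([
  {"ax": 0,"ay": 0,"az": 0,"x": -0.1,"y": 0,"z": 1.5,"fingers": 130},
  {"ax": 0,"ay": 0,"az": 0,"x": 0,"y": 0,"z": 1.5,"fingers": 130},
  {"ax": 0,"ay": 0,"az": 0,"x": 0,"y": 0,"z": 1.2,"fingers": 130},
  {"ax": 0,"ay": 0,"az": 0,"x": 0,"y": 0,"z": 0.75,"fingers": 130},
  {"ax": 0,"ay": 0,"az": 0,"x": 0,"y": 0,"z": 0,"fingers": 130},
  {"ax": 0,"ay": 0,"az": 0,"x": 0,"y": 0,"z": 0,"fingers": 170},
  {"ax": 0,"ay": 0,"az": 0,"x": 0,"y": 0,"z": 0,"fingers": 255},
  {"ax": 0,"ay": 0,"az": 0,"x": 0,"y": 0,"z": 0,"fingers": 255},
  {"ax": 0,"ay": 0,"az": 0,"x": 0,"y": 0,"z": 0,"fingers": 255},
  {"ax": 0,"ay": 0,"az": 0,"x": 0,"y": 0,"z": 0,"fingers": 255},
])

```text
clock: 17.4
ee_pos: [0.4598, -0.2881, 0.0811]
tcp_rot: [0.0, 0.717, -0.697, 0.001]
contact_force: [0.7, 0.2, 2.5]
grip_width: 0.0195
```

Emit:
servo_tool([
  {"ax": 0,"ay": 0,"az": 0,"x": 0,"y": 0,"z": 0,"fingers": 255},
  {"ax": 0,"ay": 0,"az": 0,"x": 0,"y": 0,"z": 0,"fingers": 255},
  {"ax": 0,"ay": 0,"az": 0,"x": 0,"y": 0,"z": 0,"fingers": 255},
  {"ax": 0,"ay": 0,"az": 0,"x": 0,"y": 0,"z": 0,"fingers": 255},
  {"ax": 0,"ay": 0,"az": 0,"x": 0,"y": 0,"z": -0.5,"fingers": 255},
  {"ax": 0,"ay": 0,"az": 0,"x": 0,"y": 0,"z": -1.5,"fingers": 255},
  {"ax": 0,"ay": 0,"az": 0,"x": 0,"y": 0,"z": -3,"fingers": 255},
  {"ax": 0,"ay": 0,"az": 0,"x": 0,"y": 0,"z": -4,"fingers": 255},
  {"ax": 0,"ay": 0,"az": 0,"x": 0,"y": 0,"z": -4,"fingers": 255},
  {"ax": 0,"ay": 0,"az": 0,"x": 0,"y": 0,"z": -4,"fingers": 255},
])

```text
clock: 18.4
ee_pos: [0.4585, -0.2875, 0.2526]
tcp_rot: [0.001, 0.717, -0.698, -0.0]
contact_force: [0.6, -0.4, -0.1]
grip_width: 0.0198
```

```bash
python3 - <<'E'
from h import *
go(.55,-.02,.25); print(r.get_obs()['joint_pos'].round(2))
E
```

```text
t 18.4 pos [ 0.4585 -0.2875  0.2526] jaw -178.46 az 0.0 lev [ 0.0011 -0.0008 -0.    ] shift [-26.49  -9.87   0.26] norm 28.27 F [ 0.6 -0.4 -0.1] w 0.0198
[-0.17  0.67  1.21  1.71 -0.66  1.24 -1.91]
```

Emit:
servo_tool([
  {"ax": 0,"ay": 0,"az": -0.147,"x": 0,"y": 0,"z": 0,"fingers": 255},
  {"ax": 0,"ay": 0,"az": -0.147,"x": 0,"y": 0,"z": 0,"fingers": 255},
  {"ax": 0,"ay": 0,"az": -0.147,"x": 0,"y": 0,"z": 0,"fingers": 255},
  {"ax": 0,"ay": 0,"az": -0.147,"x": 0,"y": 0,"z": 0,"fingers": 255},
  {"ax": 0,"ay": 0,"az": -0.147,"x": 0,"y": 0,"z": 0,"fingers": 255},
  {"ax": 0,"ay": 0,"az": -0.147,"x": 0,"y": 0,"z": 0,"fingers": 255},
  {"ax": 0,"ay": 0,"az": -0.147,"x": 0,"y": 0,"z": 0,"fingers": 255},
  {"ax": 0,"ay": 0,"az": -0.147,"x": 0,"y": 0,"z": 0,"fingers": 255},
  {"ax": 0,"ay": 0,"az": -0.147,"x": 0,"y": 0,"z": 0,"fingers": 255},
  {"ax": 0,"ay": 0,"az": -0.147,"x": 0,"y": 0,"z": 0,"fingers": 255},
])

```text
clock: 19.4
ee_pos: [0.4584, -0.2879, 0.251]
tcp_rot: [0.001, 0.999, -0.034, -0.001]
contact_force: [0.4, -0.5, -1.3]
grip_width: 0.0195
```

Emit:
servo_tool([
  {"ax": 0,"ay": 0,"az": -0.147,"x": 0,"y": 0,"z": 0,"fingers": 255},
  {"ax": 0,"ay": 0,"az": -0.147,"x": 0,"y": 0,"z": 0,"fingers": 255},
  {"ax": 0,"ay": 0,"az": -0.147,"x": 0,"y": 0,"z": 0,"fingers": 255},
  {"ax": 0,"ay": 0,"az": -0.147,"x": 0,"y": 0,"z": 0,"fingers": 255},
  {"ax": 0,"ay": 0,"az": -0.147,"x": 0,"y": 0,"z": 0,"fingers": 255},
  {"ax": 0,"ay": 0,"az": -0.147,"x": 0,"y": 0,"z": 0,"fingers": 255},
  {"ax": 0,"ay": 0,"az": -0.147,"x": 0,"y": 0,"z": 0,"fingers": 255},
  {"ax": 0,"ay": 0,"az": -0.147,"x": 0,"y": 0,"z": 0,"fingers": 255},
  {"ax": 0,"ay": 0,"az": -0.147,"x": 0,"y": 0,"z": 0,"fingers": 255},
  {"ax": 0,"ay": 0,"az": -0.147,"x": 0,"y": 0,"z": 0,"fingers": 255},
])

```text
clock: 20.4
ee_pos: [0.4582, -0.2882, 0.2509]
tcp_rot: [0.0, 0.764, 0.645, -0.001]
contact_force: [-0.8, -0.6, -1.7]
grip_width: 0.0202
```

```bash
python3 - <<'E'
from h import *
go(.52,-.02,.25,6.7);go(.508,.264,.2,6.7); print(r.get_obs()['joint_pos'].round(2))
E
```

```text
t 20.4 pos [ 0.4582 -0.2882  0.2509] jaw -9.68 az -0.286 lev [-0.0011  0.0021  0.    ] shift [25.92  9.26  0.09] norm 27.52 F [-0.8 -0.6 -1.7] w 0.0202
t 20.4 pos [ 0.4582 -0.2882  0.2509] jaw -9.68 az -0.286 lev [-0.0011  0.0021  0.    ] shift [54.26 11.38  5.09] norm 55.68 F [-0.8 -0.6 -1.7] w 0.0202
[ 0.26  0.43  0.39  1.7  -0.18  1.04  0.54]
```

Emit:
servo_tool([
  {"ax": 0,"ay": 0,"az": -0.143,"x": 0,"y": 0,"z": 0,"fingers": 255},
  {"ax": 0,"ay": 0,"az": -0.143,"x": 0,"y": 0,"z": 0,"fingers": 255},
  {"ax": 0,"ay": 0,"az": 0,"x": 2,"y": 0.5,"z": 0,"fingers": 255},
  {"ax": 0,"ay": 0,"az": 0,"x": 4,"y": 1,"z": 0,"fingers": 255},
  {"ax": 0,"ay": 0,"az": 0,"x": 4.5,"y": 1,"z": 0,"fingers": 255},
  {"ax": 0,"ay": 0,"az": 0,"x": 4.5,"y": 1,"z": 0,"fingers": 255},
  {"ax": 0,"ay": 0,"az": 0,"x": 4.5,"y": 1,"z": 0,"fingers": 255},
  {"ax": 0,"ay": 0,"az": 0,"x": 4.5,"y": 1,"z": 0,"fingers": 255},
  {"ax": 0,"ay": 0,"az": 0,"x": 4.5,"y": 1,"z": 0,"fingers": 255},
  {"ax": 0,"ay": 0,"az": 0,"x": 4.5,"y": 1,"z": 0,"fingers": 255},
])

```text
clock: 21.4
ee_pos: [0.4963, 0.0492, 0.2508]
tcp_rot: [0.001, 0.667, 0.745, -0.001]
contact_force: [0.9, -0.1, -0.7]
grip_width: 0.0198
```

Emit:
servo_tool([
  {"ax": 0,"ay": 0,"az": 0,"x": 4.5,"y": 0.9,"z": 0,"fingers": 255},
  {"ax": 0,"ay": 0,"az": 0,"x": 4.5,"y": 0.9,"z": 0,"fingers": 255},
  {"ax": 0,"ay": 0,"az": 0,"x": 4,"y": 0.7,"z": 0,"fingers": 255},
  {"ax": 0,"ay": 0,"az": 0,"x": 4,"y": 0.7,"z": 0,"fingers": 255},
  {"ax": 0,"ay": 0,"az": 0,"x": 3,"y": 0.5,"z": 0,"fingers": 255},
  {"ax": 0,"ay": 0,"az": 0,"x": 1,"y": 0,"z": 0,"fingers": 255},
  {"ax": 0,"ay": 0,"az": 0,"x": 0,"y": 0,"z": 0,"fingers": 255},
  {"ax": 0,"ay": 0,"az": 0,"x": 0,"y": 0,"z": 0,"fingers": 255},
  {"ax": 0,"ay": 0,"az": 0,"x": 0,"y": 0,"z": 0,"fingers": 255},
  {"ax": 0,"ay": 0,"az": 0,"x": 0,"y": 0,"z": 0,"fingers": 255},
])

```text
clock: 22.4
ee_pos: [0.5105, 0.2593, 0.2504]
tcp_rot: [0.001, 0.667, 0.745, -0.001]
contact_force: [0.1, 0.9, -1.9]
grip_width: 0.0198
```

```bash
python3 - <<'E'
from h import *
go(.508,.264,.12,6.7); print(r.get_obs()['joint_pos'].round(2))
im,d,P=cloud('wrist'); save('w4.png',im); np.savez('w4.npz',im=im,d=d,P=P)
E
```

```text
t 22.4 pos [0.5105 0.2593 0.2504] jaw 6.27 az -0.0076 lev [0.0002 0.002  0.    ] shift [ 0.49 -0.2  13.04] norm 13.05 F [ 0.1  0.9 -1.9] w 0.0198
[-0.63  0.47  0.19  1.61 -0.09  1.07 -0.31]
```

View pics/w4.png

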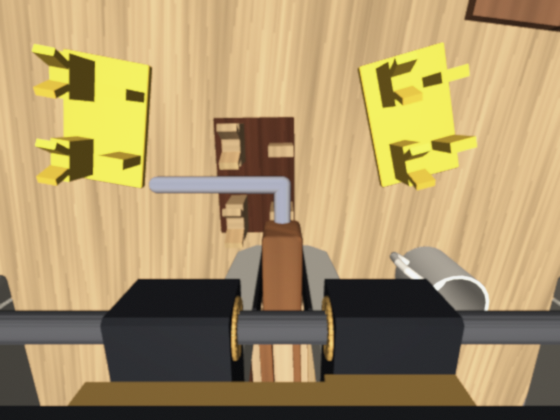

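The bow is held, its near leg running from (282,184) to (152,184) above the cradle. Checking its pose in hand from this view's depth.

```bash
python3 - <<'E'
from h import *
z=np.load('w4.npz');P=z['P'];d=z['d'];im=z['im'].astype(int)
v,u=np.indices(d.shape); m=(v>170)&(v<200)&(u>145)&(u<295)&(P[...,2]>.2)&(d>0)&(im[...,2]>im[...,0]-5)
p=P[m]; print(m.sum(),p.min(0),p.max(0))
b=[]
for a in np.arange(150,290,10):
    q=P[m&(u>=a)&(u<a+10)]
    if len(q)>5: b.append([*((q.min(0)+q.max(0))/2)[:2],np.percentile(q[:,2],90)])
b=np.array(b); print(b.round(4)[[0,1,-3,-2]])
bb=b[1:-2]; k=np.polyfit(bb[:,0],bb[:,1],1); kz=np.polyfit(bb[:,0],bb[:,2],1)
print('leg yaw deg',np.degrees(np.arctan(k[0])),'pitch',kz[0],'y at tcpx',np.polyval(k,.5105), 'z',np.polyval(kz,[.43,.51]))
E
```

```text
2184 [0.43664309 0.2924241  0.25016657] [0.50966744 0.30653733 0.25717194]
[[0.4393 0.296  0.2556]
 [0.4443 0.2962 0.2558]
 [0.496  0.3017 0.2558]
 [0.5014 0.3006 0.2557]]
leg yaw deg 5.981174275457763 pitch -0.0008582667128500498 y at tcpx 0.3033313808584971 z [0.25575771 0.25568905]
```

Emit:
servo_tool([
  {"ax": 0,"ay": 0.001,"az": -0.01,"x": 0.53,"y": -0.2,"z": 1,"fingers": 255},
  {"ax": 0,"ay": 0,"az": 0,"x": 0,"y": 0,"z": 2,"fingers": 255},
  {"ax": 0,"ay": 0,"az": 0,"x": 0,"y": 0,"z": 3,"fingers": 255},
  {"ax": 0,"ay": 0,"az": 0,"x": 0,"y": 0,"z": 3,"fingers": 255},
  {"ax": 0,"ay": 0,"az": 0,"x": 0,"y": 0,"z": 3,"fingers": 255},
  {"ax": 0,"ay": 0,"az": 0,"x": 0,"y": 0,"z": 2,"fingers": 255},
  {"ax": 0,"ay": 0,"az": 0,"x": 0,"y": 0,"z": 1,"fingers": 255},
  {"ax": 0,"ay": 0,"az": 0,"x": 0,"y": 0,"z": 0,"fingers": 255},
  {"ax": 0,"ay": 0,"az": 0,"x": 0,"y": 0,"z": 0,"fingers": 255},
  {"ax": 0,"ay": 0,"az": 0,"x": 0,"y": 0,"z": 0,"fingers": 255},
])

```text
clock: 23.45
ee_pos: [0.5084, 0.267, 0.1014]
tcp_rot: [0.0, 0.662, 0.749, 0.001]
contact_force: [0.3, -0.3, -1.9]
grip_width: 0.0197
```

```bash
python3 - <<'E'
from h import *
go(.508,.2645,.0645,6.7)
im,d,P=cloud('wrist'); save('w5.png',im); np.savez('w5.npz',im=im,d=d,P=P)
v,u=np.indices(d.shape)
m=(P[...,2]>.1)&(P[...,2]<.115)&(d>0)&(im[...,2].astype(int)>im[...,0].astype(int)-5)&(P[...,1]>.285)&(P[...,0]<.51)&(P[...,0]>.42)
p=P[m];m2=(p[:,0]>.443)&(p[:,0]<.495)
for a in (.448,.46,.48,.49):
    q=p[abs(p[:,0]-a)<.004]; print(a,len(q),q[:,1].min(),q[:,1].max()) if len(q) else 0
h=(d>0)&(P[...,2]>.074)&(P[...,2]<.088)&(P[...,0]<.48)&(P[...,0]>.42)&(P[...,1]>.24)&(P[...,1]<.34)
n,l,s,c=cv2.connectedComponentsWithStats(h.astype(np.uint8))
for i in range(1,n):
    q=P[l==i]
    if len(q)>20: print(len(q),q.min(0).round(4),q.max(0).round(4),[np.round(x,1) for x in cv2.minAreaRect((q[:,:2]*1000).astype(np.float32))])
E
```

```text
t 23.45 pos [0.5084 0.267  0.1014] jaw 7.02 az 0.0056 lev [ 0.0026 -0.0011  0.    ] shift [-0.24 -0.07  3.69] norm 3.69 F [ 0.3 -0.3 -1.9] w 0.0197
0.448 233 0.30005564954164404 0.3078411992097363
0.46 229 0.30149870399122586 0.3094946380007956
0.48 245 0.3032157883287314 0.3117322891358588
0.49 244 0.3043678268901663 0.31278928107580917
680 [0.435 0.313 0.074] [0.4563 0.3261 0.0849] [array([445.7, 319.4]), array([20.6, 11.1]), np.float64(7.0)]
686 [0.4396 0.2781 0.074 ] [0.4605 0.2915 0.0844] [array([450.1, 285. ]), array([20.3, 11.6]), np.float64(6.4)]
```

View pics/w5.png

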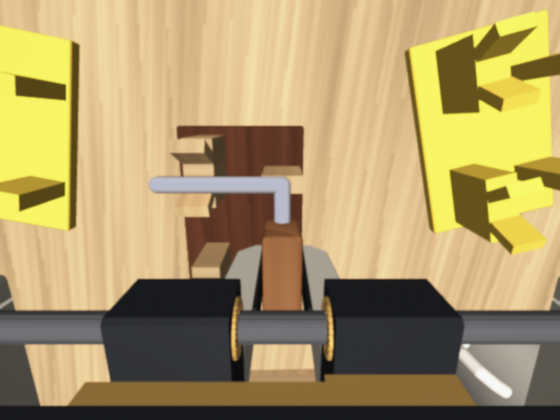

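Leg centre y=0.304 against notch centre 0.302, so shift −2 mm and lower.

Emit:
servo_tool([
  {"ax": 0,"ay": 0,"az": 0,"x": -0.2,"y": 0,"z": 0,"fingers": 255},
  {"ax": 0,"ay": 0,"az": 0,"x": 0,"y": 0,"z": 0.6,"fingers": 255},
  {"ax": 0,"ay": 0,"az": 0,"x": 0,"y": 0,"z": 0.7,"fingers": 255},
  {"ax": 0,"ay": 0,"az": 0,"x": 0,"y": 0,"z": 0.7,"fingers": 255},
  {"ax": 0,"ay": 0,"az": 0,"x": 0,"y": 0,"z": 0.7,"fingers": 255},
  {"ax": 0,"ay": 0,"az": 0,"x": 0,"y": 0,"z": 0.5,"fingers": 255},
  {"ax": 0,"ay": 0,"az": 0,"x": 0,"y": 0,"z": 0.3,"fingers": 255},
  {"ax": 0,"ay": 0,"az": 0,"x": 0,"y": 0,"z": 0.1,"fingers": 255},
  {"ax": 0,"ay": 0,"az": 0,"x": 0,"y": 0,"z": 0,"fingers": 255},
  {"ax": 0,"ay": 0,"az": 0,"x": 0,"y": 0,"z": 0,"fingers": 255},
])

```text
clock: 24.5
ee_pos: [0.508, 0.2646, 0.0642]
tcp_rot: [0.0, 0.662, 0.749, 0.0]
contact_force: [0.3, -0.1, -0.7]
grip_width: 0.0197
```

Emit:
servo_tool([
  {"ax": 0,"ay": 0,"az": 0,"x": 0,"y": 0,"z": 0.1,"fingers": 255},
  {"ax": 0,"ay": 0,"az": 0,"x": 0,"y": 0,"z": 0,"fingers": 255},
  {"ax": 0,"ay": 0,"az": 0,"x": 0,"y": 0,"z": 0,"fingers": 255},
  {"ax": 0,"ay": 0,"az": 0,"x": 0,"y": 0,"z": 0,"fingers": 255},
  {"ax": 0,"ay": 0,"az": 0,"x": 0,"y": 0,"z": 0,"fingers": 255},
  {"ax": 0,"ay": 0,"az": 0,"x": 0,"y": 0,"z": 0,"fingers": 255},
  {"ax": 0,"ay": 0,"az": 0,"x": 0,"y": 0,"z": 0,"fingers": 255},
  {"ax": 0,"ay": 0,"az": 0,"x": 0,"y": 0,"z": 0,"fingers": 255},
  {"ax": 0,"ay": 0,"az": 0,"x": 0,"y": 0,"z": 0,"fingers": 255},
  {"ax": 0,"ay": 0,"az": 0,"x": 0,"y": 0,"z": 0,"fingers": 255},
])

```text
clock: 25.5
ee_pos: [0.5081, 0.2646, 0.064]
tcp_rot: [0.0, 0.663, 0.749, 0.0]
contact_force: [-0.5, -0.6, 5.8]
grip_width: 0.0196
```

```bash
python3 - <<'E'
from h import *
go(.508,.2645,.0635,6.7)
E
```

```text
t 25.5 pos [0.5081 0.2646 0.064 ] jaw 7.02 az 0.0055 lev [ 0.0009 -0.0005  0.    ] shift [-0.01 -0.01  0.05] norm 0.05 F [-0.5 -0.6  5.8] w 0.0196
```

Emit:
servo_tool([
  {"ax": 0,"ay": 0,"az": 0,"x": 0,"y": 0,"z": 0,"fingers": 185},
  {"ax": 0,"ay": 0,"az": 0,"x": 0,"y": 0,"z": 0,"fingers": 140},
  {"ax": 0,"ay": 0,"az": 0,"x": 0,"y": 0,"z": 0,"fingers": 140},
  {"ax": 0,"ay": 0,"az": 0,"x": 0,"y": 0,"z": 0,"fingers": 140},
  {"ax": 0,"ay": 0,"az": 0,"x": 0,"y": 0,"z": 0,"fingers": 140},
  {"ax": 0,"ay": 0,"az": 0,"x": 0,"y": 0,"z": 0,"fingers": 140},
  {"ax": 0,"ay": 0,"az": 0,"x": 0,"y": 0,"z": 0,"fingers": 140},
  {"ax": 0,"ay": 0,"az": 0,"x": 0,"y": 0,"z": 0,"fingers": 140},
  {"ax": 0,"ay": 0,"az": 0,"x": 0,"y": 0,"z": 0,"fingers": 140},
  {"ax": 0,"ay": 0,"az": 0,"x": 0,"y": 0,"z": 0,"fingers": 140},
])

```text
clock: 26.5
ee_pos: [0.5077, 0.2645, 0.0631]
tcp_rot: [-0.0, 0.662, 0.749, -0.0]
contact_force: [-0.1, 0.3, 0.2]
grip_width: 0.0418
```

Emit:
servo_tool([
  {"ax": 0,"ay": 0,"az": 0,"x": 0,"y": 0,"z": -1,"fingers": 140},
  {"ax": 0,"ay": 0,"az": 0,"x": 0,"y": 0,"z": -2,"fingers": 140},
  {"ax": 0,"ay": 0,"az": 0,"x": 0,"y": 0,"z": -3,"fingers": 140},
  {"ax": 0,"ay": 0,"az": 0,"x": 0,"y": 0,"z": -4,"fingers": 140},
  {"ax": 0,"ay": 0,"az": 0,"x": 0,"y": 0,"z": -4,"fingers": 100},
  {"ax": 0,"ay": 0,"az": 0,"x": 0,"y": 0,"z": -4,"fingers": 100},
  {"ax": 0,"ay": 0,"az": 0,"x": 3,"y": 0,"z": -3,"fingers": 100},
  {"ax": 0,"ay": 0,"az": 0,"x": 3,"y": 0,"z": 0,"fingers": 100},
  {"ax": 0,"ay": 0,"az": 0,"x": 0,"y": 0,"z": 0,"fingers": 100},
  {"ax": 0,"ay": 0,"az": 0,"x": 0,"y": 0,"z": 0,"fingers": 100},
])

```text
clock: 27.5
ee_pos: [0.4998, 0.3244, 0.2733]
tcp_rot: [0.0, 0.662, 0.75, -0.0]
contact_force: [-0.1, -0.6, -0.7]
grip_width: 0.0564
```

```bash
python3 - <<'E'
from h import *
go(.52,0,.25,8.4)
im,d,P=cloud('wrist'); save('w6.png',im); np.savez('w6.npz',im=im,d=d,P=P)
E
```

```text
t 27.5 pos [0.4998 0.3244 0.2733] jaw 7.12 az -0.0223 lev [-0.0002  0.0004  0.    ] shift [-32.38  -2.74   2.33] norm 32.58 F [-0.1 -0.6 -0.7] w 0.0564
```

View pics/w6.png

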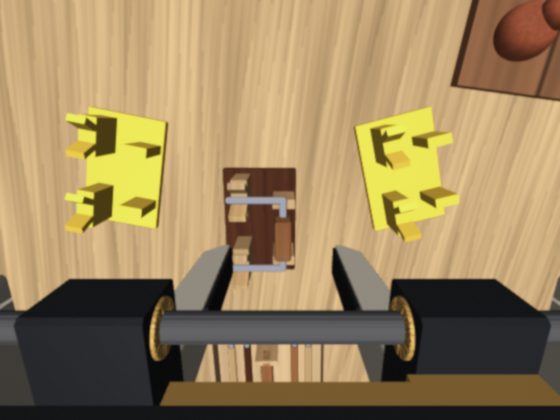

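The bow sits on the cradle, with both legs lying between the notch posts at (240,200) and (240,268). I check its height numerically and return to the caddy.

```bash
python3 - <<'E'
from h import *
go(.521,-.0036,.20,8.4)
z=np.load('w6.npz');P=z['P'];d=z['d'];im=z['im'].astype(int)
v,u=np.indices(d.shape); g=(d>0)&(im[...,2]>im[...,0]-5)&(u>220)&(u<292)&(v>190)&(v<275)&(P[...,2]>.05)
n,l,s,c=cv2.connectedComponentsWithStats(g.astype(np.uint8))
C=np.array([.4752,.2601]);a=np.radians(186.9);M=np.array([[np.cos(a),np.sin(a)],[-np.sin(a),np.cos(a)]])
for i in range(1,n):
    p=P[l==i]
    if len(p)>30:
        q=(p[:,:2]-C)@M.T; k=q[:,0]>5
        print(len(p),'top z front/rear',np.percentile(p[k][:,2],80).round(4),np.percentile(p[~k][:,2],80).round(4),'tip x',q[:,0].max().round(4),'y',np.median(q[k][:,1]).round(4))
E
```

```text
t 27.55 pos [0.5003 0.3231 0.273 ] jaw 6.99 az -0.0245 lev [-0.0005  0.0014 -0.    ] shift [-32.62  -2.72   7.3 ] norm 33.54 F [ 0.3 -0.3 -0.1] w 0.0563Traceback (most recent call last):
  File "<stdin>", line 11, in <module>
    return _quantile_unchecked(
        a, q, axis, out, overwrite_input, method, keepdims, weights)
    return _ureduce(a,
                    func=_quantile_ureduce_func,
    ...<5 lines>...
                    overwrite_input=overwrite_input,
                    method=method)
    r = func(a, **kwargs)
    result = _quantile(arr,
                       quantiles=q,
    ...<2 lines>...
                       out=out,
                       weights=wgt)
    slices_having_nans = np.isnan(arr[-1, ...])
                                  ~~~^^^^^^^^^
IndexError: index -1 is out of bounds for axis 0 with size 0
```

Emit:
servo_tool([
  {"ax": 0,"ay": 0,"az": -0.0245,"x": 0,"y": 0,"z": 0,"fingers": 100},
  {"ax": 0,"ay": 0,"az": 0,"x": -3,"y": -0.3,"z": 0,"fingers": 100},
  {"ax": 0,"ay": 0,"az": 0,"x": -4.4,"y": -0.35,"z": 0,"fingers": 100},
  {"ax": 0,"ay": 0,"az": 0,"x": -4.5,"y": -0.35,"z": 0,"fingers": 100},
  {"ax": 0,"ay": 0,"az": 0,"x": -4.5,"y": -0.35,"z": 0,"fingers": 100},
  {"ax": 0,"ay": 0,"az": 0,"x": -4.5,"y": -0.35,"z": 1,"fingers": 100},
  {"ax": 0,"ay": 0,"az": 0,"x": -4.5,"y": -0.35,"z": 2,"fingers": 100},
  {"ax": 0,"ay": 0,"az": 0,"x": -4,"y": -0.35,"z": 2,"fingers": 100},
  {"ax": 0,"ay": 0,"az": 0,"x": -3.2,"y": -0.3,"z": 2.3,"fingers": 100},
  {"ax": 0,"ay": 0,"az": 0,"x": 0,"y": 0,"z": 0,"fingers": 100},
])

```text
clock: 28.55
ee_pos: [0.5187, -0.0102, 0.1976]
tcp_rot: [-0.001, 0.658, 0.753, -0.004]
contact_force: [-1.1, 0.4, 0.7]
grip_width: 0.0565
```

```bash
python3 - <<'E'
from h import *
go(.521,-.0036,.0556,8.4)
z=np.load('w6.npz');P=z['P'];d=z['d'];im=z['im'].astype(int)
v,u=np.indices(d.shape); g=(d>0)&(im[...,2]>im[...,0]-5)&(u>215)&(u<292)&(v>190)&(v<275)&(P[...,2]>.05)
C=np.array([.4752,.2601]);a=np.radians(186.9);M=np.array([[np.cos(a),np.sin(a)],[-np.sin(a),np.cos(a)]])
p=P[g];q=(p[:,:2]-C)@M.T
for lo in(-1,1):
  for x0 in(-.025,-.005,.018,.033):
    k=(q[:,1]*lo>.03)&(abs(q[:,0]-x0)<.004)
    if k.sum()>3: print(lo,x0,k.sum(),'y',((q[k,1].min()+q[k,1].max())/2).round(4),'z',np.percentile(p[k,2],80).round(4))
  print('tip',q[q[:,1]*lo>.03][:,0].max())
im,d,P=cloud('wrist')
q=(d>0)&(P[...,2]>.075)&(P[...,2]<.095)&(abs(P[...,0]-.521)<.05)&(P[...,1]>-.12)&(P[...,1]<.12)
print('bar',[np.round(x,1) for x in cv2.minAreaRect((P[q][:,:2]*1000).astype(np.float32))])
E
```

```text
t 28.55 pos [ 0.5187 -0.0102  0.1976] jaw 7.77 az -0.011 lev [-0.0071  0.0036 -0.    ] shift [ 0.62  0.32 14.2 ] norm 14.22 F [-1.1  0.4  0.7] w 0.0565
-1 -0.025 31 y -0.0443 z 0.0693
-1 -0.005 242 y -0.0546 z 0.2949
-1 0.018 35 y -0.0444 z 0.0694
-1 0.033 36 y -0.0441 z 0.0692
tip 0.03707841527206254
1 -0.025 32 y 0.0448 z 0.0689
1 -0.005 39 y 0.0452 z 0.0691
1 0.018 35 y 0.0454 z 0.0693
1 0.033 12 y 0.0451 z 0.0692
tip 0.031121349614062408
bar [array([519.7,  -2.7]), array([ 29.5, 188.1]), np.float64(8.4)]
```

Bow checks out: leg y ±44–45 mm, tops at 0.069 m (underside at 0.060), level. Regrip the caddy.

Emit:
servo_tool([
  {"ax": 0,"ay": 0,"az": 0,"x": 0,"y": 0,"z": 0,"fingers": 100},
  {"ax": 0,"ay": 0,"az": 0,"x": 0,"y": 0,"z": 0,"fingers": 100},
  {"ax": 0,"ay": 0,"az": 0,"x": 0,"y": 0,"z": 2,"fingers": 100},
  {"ax": 0,"ay": 0,"az": 0,"x": 0,"y": 0,"z": 2,"fingers": 100},
  {"ax": 0,"ay": 0,"az": 0,"x": 0,"y": 0,"z": 2,"fingers": 100},
  {"ax": 0,"ay": 0,"az": 0,"x": 0,"y": 0,"z": 2,"fingers": 100},
  {"ax": 0,"ay": 0,"az": 0,"x": 0,"y": 0,"z": 1,"fingers": 100},
  {"ax": 0,"ay": 0,"az": 0,"x": 0,"y": 0,"z": 0,"fingers": 100},
  {"ax": 0,"ay": 0,"az": 0,"x": 0,"y": 0,"z": 0,"fingers": 100},
  {"ax": 0,"ay": 0,"az": 0,"x": 0,"y": 0,"z": 0,"fingers": 100},
])

```text
clock: 29.6
ee_pos: [0.5224, -0.0022, 0.1112]
tcp_rot: [0.001, 0.653, 0.757, 0.001]
contact_force: [1.0, 0.9, 0.2]
grip_width: 0.0567
```

```bash
python3 - <<'E'
from h import *
go(.521,-.0036,.0556,8.4)
E
```

```text
t 29.6 pos [ 0.5224 -0.0022  0.1112] jaw 8.45 az 0.0009 lev [ 0.0023  0.0002 -0.    ] shift [-0.12 -0.16  5.56] norm 5.56 F [1.  0.9 0.2] w 0.0567
```

Emit:
servo_tool([
  {"ax": 0,"ay": 0,"az": 0,"x": -0.15,"y": -0.15,"z": 1.5,"fingers": 100},
  {"ax": 0,"ay": 0,"az": 0,"x": 0,"y": 0,"z": 1.5,"fingers": 100},
  {"ax": 0,"ay": 0,"az": 0,"x": 0,"y": 0,"z": 1.5,"fingers": 100},
  {"ax": 0,"ay": 0,"az": 0,"x": 0,"y": 0,"z": 1.1,"fingers": 100},
  {"ax": 0,"ay": 0,"az": 0,"x": 0,"y": 0,"z": 0,"fingers": 150},
  {"ax": 0,"ay": 0,"az": 0,"x": 0,"y": 0,"z": 0,"fingers": 255},
  {"ax": 0,"ay": 0,"az": 0,"x": 0,"y": 0,"z": 0,"fingers": 255},
  {"ax": 0,"ay": 0,"az": 0,"x": 0,"y": 0,"z": 0,"fingers": 255},
  {"ax": 0,"ay": 0,"az": 0,"x": 0,"y": 0,"z": 0,"fingers": 255},
  {"ax": 0,"ay": 0,"az": 0,"x": 0,"y": 0,"z": 0,"fingers": 255},
])

```text
clock: 30.6
ee_pos: [0.5209, -0.0041, 0.0545]
tcp_rot: [0.001, 0.653, 0.757, 0.001]
contact_force: [1.3, 0.7, 1.6]
grip_width: 0.0157
```

Emit:
servo_tool([
  {"ax": 0,"ay": 0,"az": 0,"x": 0,"y": 0,"z": 0,"fingers": 255},
  {"ax": 0,"ay": 0,"az": 0,"x": 0,"y": 0,"z": 0,"fingers": 255},
  {"ax": 0,"ay": 0,"az": 0,"x": 0,"y": 0,"z": 0,"fingers": 255},
  {"ax": 0,"ay": 0,"az": 0,"x": 0,"y": 0,"z": 0,"fingers": 255},
  {"ax": 0,"ay": 0,"az": 0,"x": 0,"y": 0,"z": -1,"fingers": 255},
  {"ax": 0,"ay": 0,"az": 0,"x": 0,"y": 0,"z": -2,"fingers": 255},
  {"ax": 0,"ay": 0,"az": 0,"x": 0,"y": 0,"z": -3,"fingers": 255},
  {"ax": 0,"ay": 0,"az": 0,"x": 0,"y": 0,"z": -4,"fingers": 255},
  {"ax": 0,"ay": 0,"az": 0,"x": 0,"y": 0,"z": -4,"fingers": 255},
  {"ax": 0,"ay": 0,"az": 0,"x": 0,"y": 0,"z": -3,"fingers": 255},
])

```text
clock: 31.6
ee_pos: [0.5187, -0.0043, 0.2253]
tcp_rot: [-0.001, 0.653, 0.757, -0.001]
contact_force: [1.2, 0.1, -6.4]
grip_width: 0.0154
```

```bash
python3 - <<'E'
from h import *
go(.489,-.2805,.23,8.4)
im,d,P=cloud('top'); v,u=np.indices(d.shape)
z=P[...,2]
q=(d>0)&(z>.112)&(z<.128)&(u>330)&(u<450)&(v>170)&(v<290)&(im[...,0]>100)
h=cv2.morphologyEx(q.astype(np.uint8),cv2.MORPH_OPEN,np.ones((1,1)))>0
p=P[h]; print('rim',len(p),[np.round(x,1) for x in cv2.minAreaRect((p[:,:2]*1000).astype(np.float32))])
save('t3.png',im)
E
```

```text
t 31.6 pos [ 0.5187 -0.0043  0.2253] jaw 8.42 az 0.0003 lev [-0.0024 -0.     -0.    ] shift [-26.89  -6.97  -0.47] norm 27.79 F [ 1.2  0.1 -6.4] w 0.0154
rim 970 [array([ 488.7, -280.7]), array([180.3, 201.8]), np.float64(9.5)]
```

View pics/t3.png

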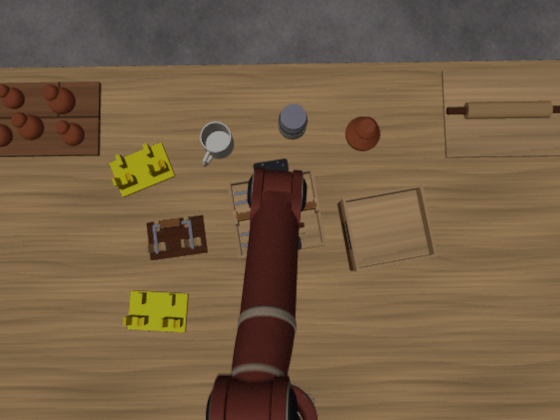

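Emit:
servo_tool([
  {"ax": 0,"ay": 0,"az": -0.014,"x": -1.5,"y": -0.4,"z": -0.5,"fingers": 255},
  {"ax": 0,"ay": 0,"az": 0,"x": -3,"y": -0.8,"z": 0,"fingers": 255},
  {"ax": 0,"ay": 0,"az": 0,"x": -4,"y": -1,"z": 0,"fingers": 255},
  {"ax": 0,"ay": 0,"az": 0,"x": -4,"y": -1,"z": 0,"fingers": 255},
  {"ax": 0,"ay": 0,"az": 0,"x": -4,"y": -1,"z": 0,"fingers": 255},
  {"ax": 0,"ay": 0,"az": 0,"x": -4,"y": -1,"z": 0,"fingers": 255},
  {"ax": 0,"ay": 0,"az": 0,"x": -3.5,"y": -0.9,"z": 0,"fingers": 255},
  {"ax": 0,"ay": 0,"az": 0,"x": -2,"y": -0.6,"z": 0,"fingers": 255},
  {"ax": 0,"ay": 0,"az": 0,"x": -0.8,"y": -0.2,"z": 0,"fingers": 255},
  {"ax": 0,"ay": 0,"az": 0,"x": 0,"y": 0,"z": 0,"fingers": 255},
])

```text
clock: 32.65
ee_pos: [0.4932, -0.2798, 0.2274]
tcp_rot: [-0.002, 0.649, 0.761, -0.001]
contact_force: [0.7, 0.2, -5.1]
grip_width: 0.0158
```

```bash
python3 - <<'E'
from h import *
go(.489,-.281,.1755,9.2)
E
```

```text
t 32.65 pos [ 0.4932 -0.2798  0.2274] jaw 9.1 az -0.0018 lev [-0.0035 -0.0023  0.    ] shift [-0.05 -0.43  5.19] norm 5.21 F [ 0.7  0.2 -5.1] w 0.0158
```

Emit:
servo_tool([
  {"ax": 0,"ay": 0,"az": 0,"x": -0.05,"y": -0.35,"z": 0.5,"fingers": 255},
  {"ax": 0,"ay": 0,"az": 0,"x": 0,"y": 0,"z": 1,"fingers": 255},
  {"ax": 0,"ay": 0,"az": 0,"x": 0,"y": 0,"z": 1,"fingers": 255},
  {"ax": 0,"ay": 0,"az": 0,"x": 0,"y": 0,"z": 1,"fingers": 255},
  {"ax": 0,"ay": 0,"az": 0,"x": 0,"y": 0,"z": 0.7,"fingers": 255},
  {"ax": 0,"ay": 0,"az": 0,"x": 0,"y": 0,"z": 0.4,"fingers": 255},
  {"ax": 0,"ay": 0,"az": 0,"x": 0,"y": 0,"z": 0.3,"fingers": 255},
  {"ax": 0,"ay": 0,"az": 0,"x": 0,"y": 0,"z": 0.1,"fingers": 255},
  {"ax": 0,"ay": 0,"az": 0,"x": 0,"y": 0,"z": 0,"fingers": 255},
  {"ax": 0,"ay": 0,"az": 0,"x": 0,"y": 0,"z": 0,"fingers": 255},
])

```text
clock: 33.65
ee_pos: [0.4917, -0.2809, 0.1794]
tcp_rot: [0.0, 0.648, 0.762, 0.0]
contact_force: [-0.1, -0.1, -5.9]
grip_width: 0.0154
```

Emit:
servo_tool([
  {"ax": 0,"ay": 0,"az": 0,"x": 0,"y": 0,"z": 0.1,"fingers": 255},
  {"ax": 0,"ay": 0,"az": 0,"x": 0,"y": 0,"z": 0,"fingers": 255},
  {"ax": 0,"ay": 0,"az": 0,"x": 0,"y": 0,"z": 0,"fingers": 255},
  {"ax": 0,"ay": 0,"az": 0,"x": 0,"y": 0,"z": 0,"fingers": 255},
  {"ax": 0,"ay": 0,"az": 0,"x": 0,"y": 0,"z": 0,"fingers": 255},
  {"ax": 0,"ay": 0,"az": 0,"x": 0,"y": 0,"z": 0,"fingers": 255},
  {"ax": 0,"ay": 0,"az": 0,"x": 0,"y": 0,"z": 0,"fingers": 255},
  {"ax": 0,"ay": 0,"az": 0,"x": 0,"y": 0,"z": 0,"fingers": 255},
  {"ax": 0,"ay": 0,"az": 0,"x": 0,"y": 0,"z": 0,"fingers": 255},
  {"ax": 0,"ay": 0,"az": 0,"x": 0,"y": 0,"z": 0,"fingers": 255},
])

```text
clock: 34.65
ee_pos: [0.4915, -0.2807, 0.1781]
tcp_rot: [-0.0, 0.648, 0.762, -0.0]
contact_force: [-0.2, -0.1, -5.5]
grip_width: 0.016
```

```bash
python3 - <<'E'
from h import *
go(.489,-.281,.1745,9.2)
E
```

```text
t 34.65 pos [ 0.4915 -0.2807  0.1781] jaw 9.23 az 0.0005 lev [-0.0001  0.     -0.    ] shift [ 0.01 -0.25  0.36] norm 0.44 F [-0.2 -0.1 -5.5] w 0.016
```

Still hanging about 3 mm above the rim. Correct the 2 mm sideways and lower slowly.

Emit:
servo_tool([
  {"ax": 0,"ay": 0,"az": 0,"x": 0,"y": -0.2,"z": 0,"fingers": 255},
  {"ax": 0,"ay": 0,"az": 0,"x": 0,"y": 0,"z": 0.1,"fingers": 255},
  {"ax": 0,"ay": 0,"az": 0,"x": 0,"y": 0,"z": 0.1,"fingers": 255},
  {"ax": 0,"ay": 0,"az": 0,"x": 0,"y": 0,"z": 0.05,"fingers": 255},
  {"ax": 0,"ay": 0,"az": 0,"x": 0,"y": 0,"z": 0,"fingers": 255},
  {"ax": 0,"ay": 0,"az": 0,"x": 0,"y": 0,"z": 0,"fingers": 255},
  {"ax": 0,"ay": 0,"az": 0,"x": 0,"y": 0,"z": 0,"fingers": 255},
  {"ax": 0,"ay": 0,"az": 0,"x": 0,"y": 0,"z": 0,"fingers": 255},
  {"ax": 0,"ay": 0,"az": 0,"x": 0,"y": 0,"z": 0,"fingers": 255},
  {"ax": 0,"ay": 0,"az": 0,"x": 0,"y": 0,"z": 0,"fingers": 255},
])

```text
clock: 35.65
ee_pos: [0.4895, -0.281, 0.1756]
tcp_rot: [0.0, 0.648, 0.762, -0.0]
contact_force: [0.0, -0.3, -6.1]
grip_width: 0.0157
```

Emit:
servo_tool([
  {"ax": 0,"ay": 0,"az": 0,"x": 0,"y": 0,"z": 0.05,"fingers": 255},
  {"ax": 0,"ay": 0,"az": 0,"x": 0,"y": 0,"z": 0.05,"fingers": 255},
  {"ax": 0,"ay": 0,"az": 0,"x": 0,"y": 0,"z": 0,"fingers": 255},
  {"ax": 0,"ay": 0,"az": 0,"x": 0,"y": 0,"z": 0,"fingers": 255},
  {"ax": 0,"ay": 0,"az": 0,"x": 0,"y": 0,"z": 0,"fingers": 255},
  {"ax": 0,"ay": 0,"az": 0,"x": 0,"y": 0,"z": 0,"fingers": 255},
  {"ax": 0,"ay": 0,"az": 0,"x": 0,"y": 0,"z": 0,"fingers": 255},
  {"ax": 0,"ay": 0,"az": 0,"x": 0,"y": 0,"z": 0,"fingers": 255},
  {"ax": 0,"ay": 0,"az": 0,"x": 0,"y": 0,"z": 0,"fingers": 255},
  {"ax": 0,"ay": 0,"az": 0,"x": 0,"y": 0,"z": 0,"fingers": 255},
])

```text
clock: 36.65
ee_pos: [0.4895, -0.2811, 0.1746]
tcp_rot: [0.0, 0.648, 0.762, -0.0]
contact_force: [1.0, 0.4, -5.0]
grip_width: 0.0157
```

Emit:
servo_tool([
  {"ax": 0,"ay": 0,"az": 0,"x": 0,"y": 0,"z": 0.05,"fingers": 255},
  {"ax": 0,"ay": 0,"az": 0,"x": 0,"y": 0,"z": 0.05,"fingers": 255},
  {"ax": 0,"ay": 0,"az": 0,"x": 0,"y": 0,"z": 0,"fingers": 255},
  {"ax": 0,"ay": 0,"az": 0,"x": 0,"y": 0,"z": 0,"fingers": 255},
  {"ax": 0,"ay": 0,"az": 0,"x": 0,"y": 0,"z": 0,"fingers": 255},
  {"ax": 0,"ay": 0,"az": 0,"x": 0,"y": 0,"z": 0,"fingers": 255},
  {"ax": 0,"ay": 0,"az": 0,"x": 0,"y": 0,"z": 0,"fingers": 255},
  {"ax": 0,"ay": 0,"az": 0,"x": 0,"y": 0,"z": 0,"fingers": 255},
  {"ax": 0,"ay": 0,"az": 0,"x": 0,"y": 0,"z": 0,"fingers": 255},
  {"ax": 0,"ay": 0,"az": 0,"x": 0,"y": 0,"z": 0,"fingers": 255},
])

```text
clock: 37.65
ee_pos: [0.4895, -0.281, 0.1745]
tcp_rot: [0.0, 0.648, 0.762, 0.0]
contact_force: [-3.2, 0.9, 5.2]
grip_width: 0.0156
```

Contact with the rim (+5 N). Release and withdraw.

Emit:
servo_tool([
  {"ax": 0,"ay": 0,"az": 0,"x": 0,"y": 0,"z": 0,"fingers": 180},
  {"ax": 0,"ay": 0,"az": 0,"x": 0,"y": 0,"z": 0,"fingers": 100},
  {"ax": 0,"ay": 0,"az": 0,"x": 0,"y": 0,"z": 0,"fingers": 100},
  {"ax": 0,"ay": 0,"az": 0,"x": 0,"y": 0,"z": 0,"fingers": 100},
  {"ax": 0,"ay": 0,"az": 0,"x": 0,"y": 0,"z": 0,"fingers": 100},
  {"ax": 0,"ay": 0,"az": 0,"x": 0,"y": 0,"z": 0,"fingers": 100},
  {"ax": 0,"ay": 0,"az": 0,"x": 0,"y": 0,"z": 0,"fingers": 100},
  {"ax": 0,"ay": 0,"az": 0,"x": 0,"y": 0,"z": 0,"fingers": 100},
  {"ax": 0,"ay": 0,"az": 0,"x": 0,"y": 0,"z": 0,"fingers": 100},
  {"ax": 0,"ay": 0,"az": 0,"x": 0,"y": 0,"z": 0,"fingers": 100},
])

```text
clock: 38.65
ee_pos: [0.4895, -0.2811, 0.1736]
tcp_rot: [0.0, 0.648, 0.762, -0.0]
contact_force: [0.4, -0.5, -0.1]
grip_width: 0.057
```

Emit:
servo_tool([
  {"ax": 0,"ay": 0,"az": 0,"x": 0,"y": 0,"z": -1,"fingers": 100},
  {"ax": 0,"ay": 0,"az": 0,"x": 0,"y": 0,"z": -2,"fingers": 100},
  {"ax": 0,"ay": 0,"az": 0,"x": 0,"y": 0,"z": -3,"fingers": 100},
  {"ax": 0,"ay": 0,"az": 0,"x": 0,"y": 0,"z": -4,"fingers": 100},
  {"ax": 0,"ay": 0,"az": 0,"x": 2,"y": 0.5,"z": -3,"fingers": 100},
  {"ax": 0,"ay": 0,"az": 0,"x": 4,"y": 1,"z": 0,"fingers": 100},
  {"ax": 0,"ay": 0,"az": 0,"x": 4.5,"y": 1,"z": 0,"fingers": 100},
  {"ax": 0,"ay": 0,"az": 0,"x": 4.5,"y": 1,"z": 0,"fingers": 100},
  {"ax": 0,"ay": 0,"az": 0,"x": 4.5,"y": 1,"z": 0,"fingers": 100},
  {"ax": 0,"ay": 0,"az": 0,"x": 4.5,"y": 1,"z": 0,"fingers": 100},
])

```text
clock: 39.65
ee_pos: [0.5053, -0.0337, 0.3047]
tcp_rot: [0.001, 0.648, 0.762, 0.0]
contact_force: [0.8, -0.1, -0.1]
grip_width: 0.057
```

Emit:
servo_tool([
  {"ax": 0,"ay": 0,"az": 0,"x": 3,"y": 0,"z": 0,"fingers": 100},
  {"ax": 0,"ay": 0,"az": 0,"x": 0,"y": 0,"z": 0,"fingers": 100},
  {"ax": 0,"ay": 0,"az": 0,"x": 0,"y": 0,"z": 0,"fingers": 100},
  {"ax": 0,"ay": 0,"az": 0,"x": 0,"y": 0,"z": 0,"fingers": 100},
  {"ax": 0,"ay": 0,"az": 0,"x": 0,"y": 0,"z": 0,"fingers": 100},
  {"ax": 0,"ay": 0,"az": 0,"x": 0,"y": 0,"z": 0,"fingers": 100},
  {"ax": 0,"ay": 0,"az": 0,"x": 0,"y": 0,"z": 0,"fingers": 100},
  {"ax": 0,"ay": 0,"az": 0,"x": 0,"y": 0,"z": 0,"fingers": 100},
  {"ax": 0,"ay": 0,"az": 0,"x": 0,"y": 0,"z": 0,"fingers": 100},
  {"ax": 0,"ay": 0,"az": 0,"x": 0,"y": 0,"z": 0,"fingers": 100},
])

```text
clock: 40.65
ee_pos: [0.5005, -0.0057, 0.3035]
tcp_rot: [-0.0, 0.648, 0.762, -0.0]
contact_force: [-0.3, 0.1, 0.1]
grip_width: 0.0566
```

```bash
python3 - <<'E'
from h import *
go(.5,0,.3)
im,d,P=cloud('top'); v,u=np.indices(d.shape); z=P[...,2]; save('t4.png',im)
def rect(p): return [np.round(q,1) for q in cv2.minAreaRect((p[:,:2]*1000).astype(np.float32))]
S=(u>330)&(u<450)&(v>170)&(v<290)&(d>0)
for lo,hi in((.192,.225),(.15,.17)):
    p=P[S&(z>lo)&(z<hi)]; print('stack',lo,len(p),np.median(p[:,2]),rect(p))
# planarity of the tray rim
p=P[S&(z>.153)&(z<.167)]; A=np.c_[p[:,:2],np.ones(len(p))]; print('tilt',np.linalg.lstsq(A,p[:,2],rcond=None)[0][:2])
g=(d>0)&(u>140)&(u<215)&(v>205)&(v<265)&(z>.066)&(z<.073)&(im[...,2].astype(int)>im[...,0].astype(int)-5)
print('bow steel',g.sum(),np.median(P[g][:,2]),rect(P[g]))
o=np.load('top.npz')
for n,a,b in(('mug',216,140),('jar',293,120),('fig',363,132)):
    s=np.s_[b-22:b+22,a-22:a+22]; f=lambda P_,d_: P_[s][(P_[s][...,2]>.04)&(d_[s]>0)].mean(0).round(3)
    print(n,f(o['P'],o['d']),f(P,d))
E
```

```text
t 40.65 pos [ 0.5005 -0.0057  0.3035] jaw 9.23 az 0.0 lev [-0.0002  0.     -0.    ] shift [0.57 0.04 0.35] norm 0.68 F [-0.3  0.1  0.1] w 0.0566
stack 0.192 656 0.2070594130873578 [array([ 490.8, -281.1]), array([ 29.7, 189.5]), np.float64(9.0)]
stack 0.15 1057 0.16018477730974442 [array([ 490.6, -281. ]), array([180.2, 201.5]), np.float64(9.1)]
tilt [-0.00112954  0.00068687]
bow steel 115 0.06914631014374946 [array([475.6, 257.1]), array([71.9, 96.3]), np.float64(7.2)]
mug [0.723 0.149 0.073] [0.723 0.149 0.074]
jar [ 0.766 -0.051  0.09 ] [ 0.766 -0.051  0.091]
fig [ 0.74  -0.234  0.08 ] [ 0.74  -0.234  0.079]
```

View pics/t4.png

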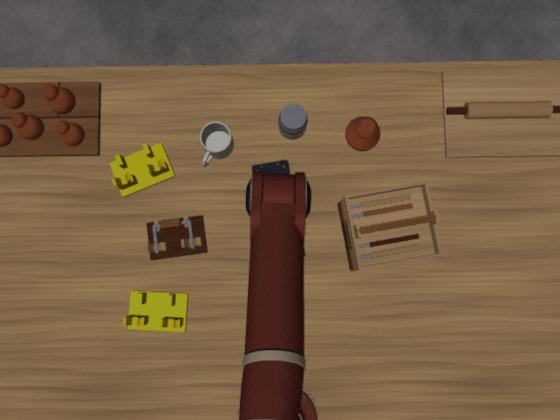

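The top view shows the caddy back on the stack (390,228), the bow on the cradle (177,236), the bystanders unmoved and the arm clear. Handing in.

```bash
python3 -c "
from station import workorder
print(workorder.close_job())"
```

```text
the job is handed in; nothing more can be done
None
```

The task is done and handed in at about 41 s on the clock. I stood the caddy on the table, laid the bow level in the cradle's notches (handle up), and put the caddy back on the crate. No verdict was reported, so this rests on my own last checks:

- **Bow:** right after release, both legs were within about 1 mm of the notch centre lines, and the underside was at 60 mm and level. The final top view gave the same height and 7.2° yaw; the cradle measures about 6.9°.
- **Caddy:** its rim is at z = 0.160 m, level to about 1 mrad. It is about 2 mm off the crate's measured centre and 0.5° off its yaw.
- **Crate on the base crate:** not measured directly. The rim read the same in the two views I took after the bow came out, and it was not measured again once the caddy was back. The caddy was set down with about 5 N of contact.
- **Mug, jar and clay figure:** position unchanged to within 1 mm.
- **Robot:** released and clear of everything.

The scene camera's y readings differed from the top camera's by about 5 mm. I used close-up wrist views for the bow and the cradle, and top and wrist readings for the stack. No check failed.

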